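# Finish the sample board and put the tools away

## Task

Finish the tile sample in front of you and clear up after it: lay the larger loose tile in the empty seat of the wooden sample board and press it down firmly until it sits level, and stand the marker and the glue brush that lie beside it in the empty metal cup, the brush with its bristles up (the marker either way up). Let go of everything, leave the cup standing where it is, and do not disturb the other things on the desk.

Things in the scene. Friction and masses are not known exactly. Their poses are not given: they have to be found in the camera images.
- board: light wooden sample holder lying fixed on the desk, 160 mm along its x, 76 mm along its y, 12 mm thick (z up), with a row along its x of three square seats 4 mm deep: the two end ones already hold glass tiles that stand 4 mm proud, the middle one is empty. Origin: centre of its underside.
- seat (a point): centre of the floor of the empty middle seat of the board, 8 mm above the desk; axes as the board's. The seat is 33 mm square with sides along the board's x and y, 4 mm deep, edges chamfered 1.5 mm. The end tiles' centres are 52 mm away along +x and -x and they reach to within 40 mm of this point
- tile: the larger loose tile, of glass, 27 mm square, 8 mm thick, lying flat; fits the empty seat and then stands 4 mm above the board. Sides along its x and y. Origin: centre of its underside.
- cup: plain round tool cup of bare aluminium, empty, open at the top, 95 mm high, 72 mm across at the rim, walls 3 mm, standing loose (0.35 kg). Origin: centre of its underside, z up
- cup_floor (a point): centre of the cup's inner floor, on its axis, 5 mm above the desk; the rim is 90 mm above this point; the hollow is 62 mm across at the floor and 66 mm at the rim
- brush: flat glue brush lying on the desk near the middle, 177 mm long along its y, 12 mm wide and 12 mm high, thin handle; bristles at -y. Origin: centre of its underside
- brush_hair (a point): the bristle end of the brush, on its long centre line
- brush_butt (a point): the handle end of the brush, on its long centre line, 176 mm from the bristle end
- marker: capped felt marker lying on the desk, 132 mm long along its y, 18 mm wide and high. Origin: centre of its underside
- marker_a (a point): the +y end of the marker, on its long centre line
- marker_b (a point): the -y end of the marker, on its long centre line
- small_tile: 21 mm square glass tile, 8 mm thick, loose on the desk: the smaller of the two loose tiles, a bystander
- tape: roll of masking tape lying flat, 83 mm across, 19 mm high, a bystander
- jar_a: glass jar of cut tiles with a lid, 55 mm across, 74 mm high, a bystander
- jar_g: glass jar of cut tiles with a lid, 49 mm across, 66 mm high, a bystander
- tweezer: flat steel tweezers lying on the desk, 131 mm long along their y, 15 mm wide, 9 mm high, a bystander
- glue: glue pot with cap, 66 mm across, 111 mm high, a bystander
- dish: shallow dish of cut tiles, 102 mm across, 26 mm high, a bystander
Not all that is in view belongs to the job. Leave any orange look-alike of the brush alone.

How it is judged (in metres and radians):
On the way:
1. the larger tile, lying level in the empty seat, is pressed down on the board with more than 1.5 N for a tenth of a second (horizontal distance between tile and seat below 0.006 m and z of tile in the frame of seat below 0.0015 m and angle between tile's own z axis and vertical below 0.06 rad and contact force between tile and board above 1.5 N), for 0.1 s.
At the end, for the whole second after the job is handed in: Tile level in the seat (0.06 rad, underside within 1.5 mm of the floor, 6 mm of centre). Brush, bristles up, and marker stand in the cup: lower end within 30 mm of its floor, within 0.65 rad of upright. Mug upright. All at rest (horizontal distance between tile and seat below 0.006 m and z of tile in the frame of seat below 0.0015 m and angle between tile's own z axis and vertical below 0.06 rad and horizontal distance between brush_butt and cup_floor below 0.036 m and z of brush_butt in the frame of cup_floor below 0.03 m and angle between brush's own y axis and vertical above 2.49 rad and ((horizontal distance between marker_a and cup_floor below 0.036 m and z of marker_a in the frame of cup_floor below 0.03 m) or (horizontal distance between marker_b and cup_floor below 0.036 m and z of marker_b in the frame of cup_floor below 0.03 m)) and angle between the y axis of marker and the z axis of cup, either way round below 0.65 rad and angle between cup's own z axis and vertical below 0.1 rad and linear speed of each of tile, brush, marker, cup below 0.02 m/s and angular speed of each of tile, brush, marker, cup below 0.3 rad/s); the robot touches nothing.
It fails at once if the cup is tipped over 0.35 rad or pushed more than 40 mm (angle between cup's own z axis and vertical above 0.35 rad or distance of cup from where it was at the start of the episode above 0.04 m).
It fails at once if a bystander is moved more than 20 mm (distance of any of small_tile, tape, jar_a, jar_g, tweezer, glue, dish from where it was at the start of the episode above 0.02 m).
It also fails if it takes over 72 s, if anything falls off the work surface, if the arm or the gripper's body presses on something with over 40 N, if the wrist force passes 120 N, or if a joint passes its speed limit or range.

## Robot

A 7-joint arm with a two-finger parallel gripper is mounted at the origin on a cart in front of the work surface, level with it; the furniture and walls round the work are solid. World frame = base frame: x ahead of the robot, y to its left, z up, the work surface at z = 0. Lengths are in m, angles in degrees, forces in N, time in s.
With the tool pointing down it reaches from about 0.425 to 0.825 m from the base axis. Payload 3.6 kg.
Tool frame: the origin (TCP) lies on the centre line of the jaws, within the pads' length; the fingertips stand arm.finger_overhang ahead of it and the grasp point (between the pads) lies 8 mm behind it (arm.finger_overhang is the distance from the TCP to the fingertips, in m); z points along the fingers, y is the line along which they close (so a half turn about z gives the same grasp; the last joint's range is limited). The gripper opens to 93 mm and grips with 3 to 60 N. Pads are 15 mm wide; open, the fingers measure 128 mm over their backs; the gripper's body (75 mm by 188 mm) begins 65 mm behind the grasp point.
Start: joints at [-77.091, 35.231, -0.722, 81.555, 0.464, 63.22, -2.315], TCP at [0.162, 0.629, 0.23] pointing down, gripper open.
Joint ranges: [-178.69, 178.69], [-17.37, 117.87], [-77.05, 75.6], [15.02, 138.74], [-78.02, 258.01], [0.78, 113.62], [-162.83, 162.83]. Speed limits (degrees/s): [159.86, 159.86, 180, 180, 180, 180, 180].

## Interface

Orientations are given as [roll, pitch, yaw] about the fixed x, y, z axes, in that order (R = Rz(yaw) Ry(pitch) Rx(roll)).
In Python, from rig import arm, read_camera, order gives the robot as it stands. The module is installed in compiled form; this text tells all that it offers.
- The arm moves only by the tool move_arm, never from a script. Its argument "plan" is text: rows parted by semicolons, each of 4 numbers parted by spaces: the shift along the tool's x, y, z in units of 0.025 m (1.0 is 0.025 m), then the turn about the tool's z in units of 8 degrees (1.0 is 8 degrees). In form: x y z yaw; .... A call has exactly 5 rows; each row shifts and turns the commanded pose from where the row before left it, along the tool's axes as they then stand; what a row does not reach is not made up. A row lasts 1/10 s, in which the tool goes at most 50 mm and 8.59 degrees, less where a joint would pass 70% of its speed; a pose out of reach is approached as far as the arm can. A call with a number of a shift or a turn outside -1 to 1 is refused whole. A call with a gripper value outside its range is refused whole. "claw" is the closure, from -1 (fully open) to 1 (shut), set as the call begins (left out, the last holds). The fingers move at their own pace and stop on an object; "grip_force" is the grip in N (left out, the last holds). Time passes only in rows, so rows that do not move let the fingers close, or fill a call up. It gives the time, the measured TCP pose, the force, the opening and the grip force at its end, in the units of the state.
- arm.observe(): the state, without advancing time (a new reading comes with each control period).
- read_camera(name): name is "scene" or "top" or "wrist"; returns a dict with "img" (480x640x3 uint8, blue, green, red), "camera_matrix" (3x3 intrinsics, pixels), "k1" (the pictures are not rectified: a ray, as slopes to the right and down, at radius r is drawn at 1 + k1 r^2 times it, then the intrinsics apply), "rvec" (rotation vector, rad) and "tvec" (3), from world to camera coordinates, as OpenCV has them; the wrist camera has in their place "T_tool_cam" (4x4, takes a point from camera to tool coordinates, whose origin is the TCP and whose axes are the flange's). Camera axes: x right, y down, z forward; pixel columns grow to the right and rows downward; lengths in m; the calibration is good to about 2 mm. A picture is of the moment at which its call begins: read the wrist's pose just before it. There is no depth.
- order.hand_in(): hands the job in; it is judged then, once.
The state is a dict: "time_s": time; "q": joint angles; "joint_velocities": joint speeds; "joint_efforts": joint torques, N m; "tool_pos": TCP position; "eef_rot": TCP orientation; "contact_force": force on the tool from outside, world axes, zero at the start; "torque": the same for the moment, N m; "opening": finger opening in m; "finger_force": force on a finger pad.
Only numpy, scipy, OpenCV 4.12 (cv2) and the standard library are available. Lean on these libraries where they do the work, as an engineer would, in place of code of your own. Each camera call takes 0.05 s, during which the arm holds its last target. There are 200 camera calls.

## Working session

There is one attempt and no reset: what is moved stays moved. The work goes in short steps, Python scripts to look and compute and a tool call to move; the robot and the scene stay as the last step left them, time stands still between calls to the robot, and variables do not carry over. Pictures are saved under pics/ and viewed, at most 10 in all, crops included, and the job is handed in when it is done.

Besides the shell and the picture viewer there is one more tool, called by a JSON object that holds its "method" and its "body", one argument or row to a line. move_arm: Moves the arm, as the interface text tells. Its arguments: {"type":"object","properties":{"plan":{"type":"string"},"claw":{"type":"number"},"grip_force":{"type":"number"}},"required":["plan"]}

```bash
mkdir -p pics
cat > h.py <<'E'
import numpy as np, cv2
from rig import arm, read_camera, order
from scipy.spatial.transform import Rotation as Ro
def cam(n):
    s=arm.observe(); c=read_camera(n)
    if n=="wrist":
        T=np.eye(4); T[:3,:3]=Ro.from_euler('xyz',s['eef_rot'],degrees=True).as_matrix(); T[:3,3]=s['tool_pos']
        M=T@c['T_tool_cam']; c['R']=M[:3,:3]; c['o']=M[:3,3]
    else:
        R=cv2.Rodrigues(np.array(c['rvec'],float))[0]; c['R']=R.T; c['o']=-R.T@np.array(c['tvec'],float).ravel()
    return c
def ray(c,uv):
    K=np.array(c['camera_matrix']); uv=np.atleast_2d(uv).astype(float)
    p=cv2.undistortPoints(uv[:,None],K,np.array([c['k1'],0,0,0.]))[:,0]
    return np.c_[p,np.ones(len(p))]@c['R'].T
def onz(c,uv,z):
    d=ray(c,uv); return c['o']+d*((z-c['o'][2])/d[:,2])[:,None]
E
python3 - <<'E'
from h import *
print(arm.observe(), arm.finger_overhang)
for n in("top","scene"):
    c=cam(n); cv2.imwrite(f'pics/{n}0.png',c['img']); print(n,c['o'],c['R'][:,2],c['k1'])
E
```

```text
{'time_s': 0.0, 'q': array([-77.09101761,  35.28956612,  -0.72213387,  81.6390174 ,
         0.46468904,  63.22055437,  -2.31411917]), 'joint_velocities': array([-0.07535983, -0.00230293,  0.06082082,  0.00164999, -0.01295396,
       -0.07645333,  0.09738683]), 'joint_efforts': array([ 1.22703213e-05, -4.58932400e+01,  2.08981270e-01, -1.65745175e+01,
       -6.11699140e-02,  2.04279221e-02,  2.18365467e-04]), 'tool_pos': array([0.1617604 , 0.62876911, 0.22849094]), 'eef_rot': array([-1.79853783e+02,  3.04392415e-03,  1.65576784e+02]), 'contact_force': array([ 0.07291058,  0.18956801, -0.4266795 ]), 'torque': array([-0.02249358,  0.00475519, -0.01009428]), 'finger_force': 0.0, 'opening': 0.09298108933074022} 0.011
top [-0.37395022 -0.28805817  1.98346795] [ 0.43404633  0.11503559 -0.89351586] 0.05581310842247975
scene [-0.25149069 -0.61738556  1.03374552] [ 0.58353912  0.39587429 -0.70905969] -0.11594539825458475
```

View pics/top0.png

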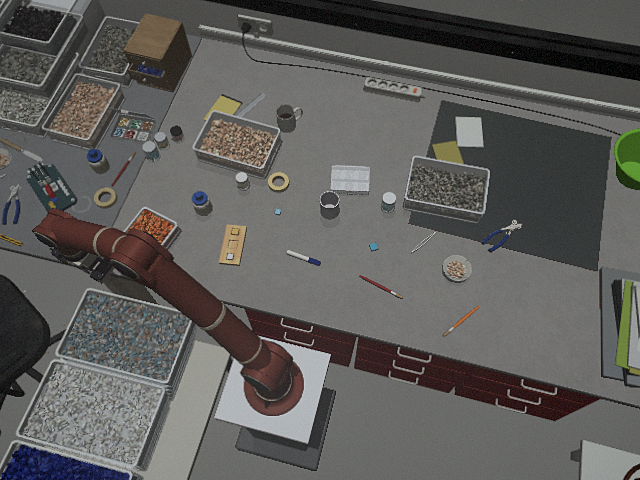

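View pics/scene0.png

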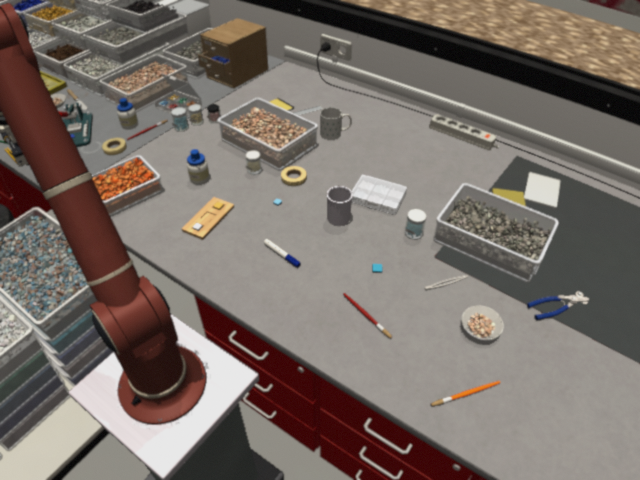

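The top view shows the board at (232,245), marker (303,257), red brush (381,287) with bristles at lower right, cup (330,204), and two blue tiles at (374,246) and (278,211). The one at (374,246) looks larger. The scene view agrees: tile (377,268), small tile (278,202), cup (339,205).

```bash
cat > m.py <<'E'
from h import *
def blobs(c,mask,roi,z,mn=8):
    x0,y0,x1,y1=roi; m=np.zeros_like(mask); m[y0:y1,x0:x1]=mask[y0:y1,x0:x1]
    for k in cv2.findContours(m,cv2.RETR_EXTERNAL,cv2.CHAIN_APPROX_NONE)[0]:
        if len(k)<mn: continue
        P=onz(c,k[:,0],z)[:,:2]
        r=cv2.minAreaRect((P*1000).astype(np.float32))
        print(' px',k[:,0].mean(0).round(0),'xy',np.round(r[0],1),'size',np.round(r[1],1),'ang',round(r[2],1))
E
python3 - <<'E'
from m import *
R={'top':dict(tile=(362,236,386,256),small=(268,203,288,219),marker=(280,244,326,270),brush=(352,270,410,304),cup=(315,185,345,222),board=(215,220,250,270)),
'scene':dict(tile=(365,258,390,280),small=(268,194,290,210),marker=(258,234,305,272),brush=(336,288,398,342),cup=(322,182,360,230),board=(178,193,240,242))}
for n in R:
    c=cam(n); im=c['img']; h=cv2.cvtColor(im,cv2.COLOR_BGR2HSV)
    H,S,V=cv2.split(h)
    ms=dict(tile=((S>110)&(H>85)&(H<110),.008),small=((S>110)&(H>85)&(H<110),.008),marker=((V>150)|((S>110)&(H>100)&(H<130)),.009),brush=((S>70),.006),board=((S>50)&(H<30),.012))
    for k,(m,z) in ms.items(): print(n,k); blobs(c,m.astype(np.uint8)*255,R[n][k],z)
    x0,y0,x1,y1=R[n]['cup']; cr=im[y0-8:y1+8,x0-8:x1+8]; b=R[n]['board']; cb=im[b[1]:b[3],b[0]:b[2]]
    cv2.imwrite(f'pics/c_{n}.png',np.hstack([cv2.resize(cr,(380,400)),cv2.resize(cb,(380,400))]))
E
python3 -c "
import cv2,numpy as np
cv2.imwrite('pics/c1.png',cv2.resize(np.vstack([cv2.imread('pics/c_top.png'),cv2.imread('pics/c_scene.png')]),(570,600)))"
```

```text
top tile
 px [373. 246.] xy [ 579.8 -212.3] size [25.7 25.3] ang 29.8
top small
top marker
 px [303. 257.] xy [471.9  30.7] size [132.7  16.6] ang 83.4
top brush
 px [399. 296.] xy [ 412.8 -343.1] size [26.9  8.6] ang 81.0
 px [375. 283.] xy [ 437.1 -249. ] size [123.3  10.4] ang 75.7
top board
 px [233. 244.] xy [455.7 299.6] size [164.5  78.4] ang 8.3
scene tile
 px [377. 268.] xy [ 580.7 -216.9] size [26.8 21.8] ang 31.5
scene small
scene marker
 px [281. 252.] xy [472.   31.1] size [143.2 132.2] ang 36.9
scene brush
 px [387. 333.] xy [ 413.3 -346. ] size [26.2  9.8] ang 72.5
 px [360. 308.] xy [ 440.2 -251. ] size [125.   12.1] ang 72.6
scene board
 px [208. 217.] xy [455.6 293. ] size [171.6  84.9] ang 8.8
```

View pics/c1.png

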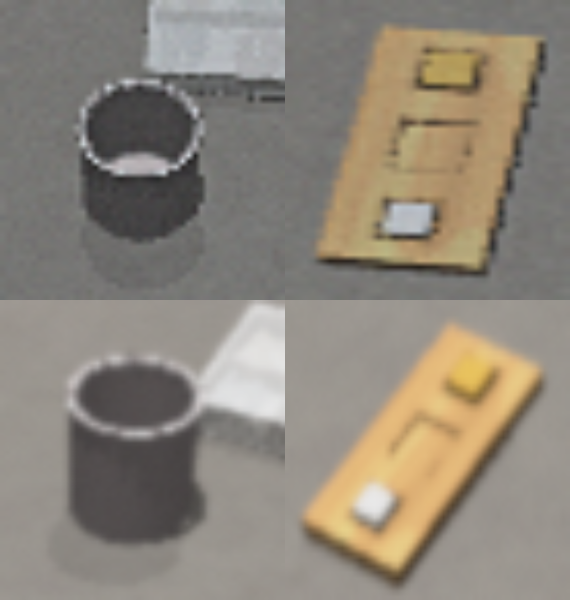

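The crops show the cup upright, with its rim ellipse at about (330,200) in top and (339,195) in scene. The board's middle seat is empty. Next I'll go above the board and refine with the wrist camera.

{"method": "move_arm", "body": {
  "plan": "-1 -0.66 0 0;-1 -0.66 0 0;-1 -0.66 0 0;-1 -0.66 0 0;-1 -0.66 0 0",
  "claw": -1
}}

```text
time_s: 0.7
tool_pos: [0.2631, 0.5173, 0.2295]
eef_rot: [-180.0, -0.0, 165.6]
contact_force: [1.4, -0.1, -0.3]
opening: 0.0932
finger_force: 0.0
```

{"method": "move_arm", "body": {
  "plan": "-1 -0.66 0 0;-1 -0.66 0 0;-1 -0.66 0 0;-1 -0.66 0 0;-1 -0.66 0 0"
}}

```text
time_s: 1.2
tool_pos: [0.3636, 0.4063, 0.2296]
eef_rot: [-180.0, -0.0, 165.6]
contact_force: [0.4, 0.3, -0.2]
opening: 0.0927
finger_force: 0.0
```

{"method": "move_arm", "body": {
  "plan": "-1 -0.66 0 0;-1 -0.66 0 0;-1 -0.66 0 0;-1 -0.66 0 0;0 0 0 0"
}}

```text
time_s: 1.7
tool_pos: [0.447, 0.3136, 0.2296]
eef_rot: [-179.9, 0.2, 165.1]
contact_force: [-0.1, 0.4, 0.5]
opening: 0.0933
finger_force: 0.0
```

Run:
```python
from h import *
s=arm.observe(); print(s['time_s'],s['tool_pos'],s['eef_rot'],s['q'])
c=cam('wrist'); cv2.imwrite('pics/w1.png',c['img']); print(c['o'],c['R'][:,2])
for n,uv in(('top',(329.6,199.6)),('scene',(339.4,194.7))):
    print(n,onz(cam(n),uv,.095))
```

```text
1.7 [0.44700392 0.31363637 0.22956428] [-1.79853390e+02  1.74309821e-01  1.65066755e+02] [-38.43767348  25.92469561   1.42656502  99.0632534   -0.48328468
  55.02855505  38.18900227]
[0.3793092  0.33215131 0.3838984 ] [ 0.24512779 -0.06899473 -0.96703262]
top [[ 0.68586859 -0.01623787  0.095     ]]
scene [[ 0.68563668 -0.01933418  0.095     ]]
```

View pics/w1.png

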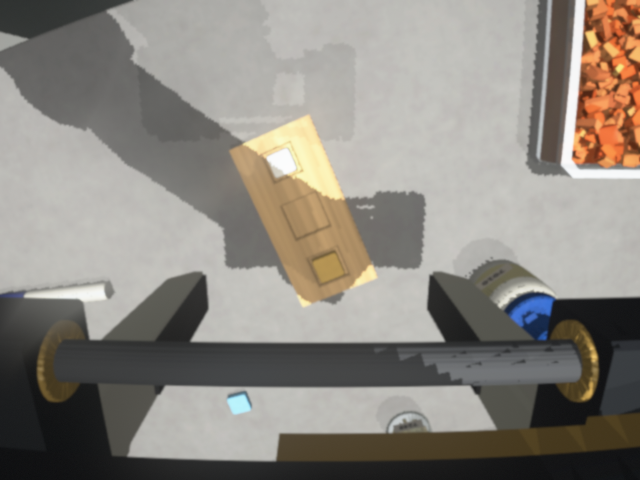

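The wrist view shows the board with corners near (232,150), (310,115), (377,275) and (303,306). The empty seat is at (306,216), the small tile at (239,403) and the glue pot at (515,290).

Run:
```python
from m import *
c=cam('wrist'); h=cv2.cvtColor(c['img'],cv2.COLOR_BGR2HSV)
roi=(215,100,400,320)
blobs(c,((h[...,1]>55)&(h[...,0]<32)&(h[...,0]>8)).astype(np.uint8)*255,roi,.012,60)
print(onz(c,[(232,150),(310,115),(377,275),(303,306),(281,202),(318,192),(330,229),(295,239)],.012)*1000)
g=cv2.cvtColor(c['img'],cv2.COLOR_BGR2GRAY)
print(onz(c,[(282,161),(328,267)],.016)*1000)
cv2.imwrite('pics/w1c.png',cv2.resize(c['img'][105:315,215:395],None,fx=2.8,fy=2.8,interpolation=cv2.INTER_CUBIC))
```

```text
px [297. 214.] xy [457. 299.] size [160.8  77. ] ang 8.3
[[379.77846616 258.97348722  12.        ]
 [368.28234327 331.79520716  12.        ]
 [523.02191425 355.83132059  12.        ]
 [536.12196452 281.1587703   12.        ]
 [434.54446102 287.92885812  12.        ]
 [434.03127801 321.97217326  12.        ]
 [469.34457004 324.10118039  12.        ]
 [470.54806412 291.08684302  12.        ]]
[[399.61626192 298.85556572  16.        ]
 [502.63398515 313.84020176  16.        ]]
```

View pics/w1c.png

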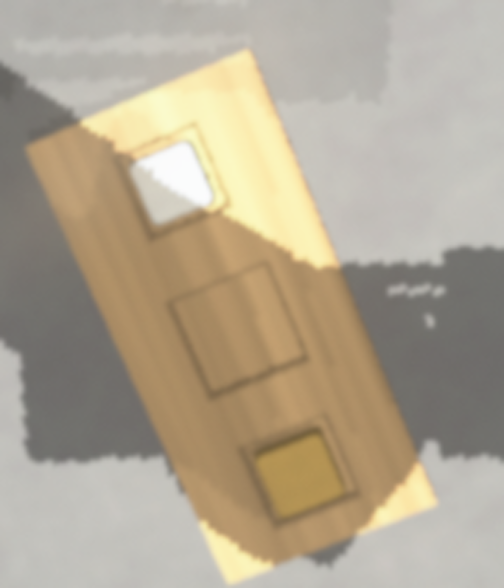

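{"method": "move_arm", "body": {
  "plan": "-0.52 -0.96 0 0;-0.52 -0.96 0 0;-0.52 -0.96 0 0;-0.52 -0.96 0 0;-0.52 -0.96 0 0"
}}

```text
time_s: 2.4
tool_pos: [0.4757, 0.187, 0.2297]
eef_rot: [180.0, -0.0, 165.8]
contact_force: [1.1, 0.8, -0.2]
opening: 0.0933
finger_force: 0.0
```

{"method": "move_arm", "body": {
  "plan": "-0.52 -0.96 0 0;-0.52 -0.96 0 0;-0.52 -0.96 0 0;-0.52 -0.96 0 0;-0.52 -0.96 0 0"
}}

```text
time_s: 2.9
tool_pos: [0.5093, 0.0548, 0.2297]
eef_rot: [180.0, -0.0, 165.8]
contact_force: [0.4, 0.4, 0.2]
opening: 0.0926
finger_force: 0.0
```

{"method": "move_arm", "body": {
  "plan": "-0.52 -0.96 0 0;-0.52 -0.96 0 0;-0.52 -0.96 0 0;-0.52 -0.96 0 0;-0.52 -0.96 0 0"
}}

```text
time_s: 3.4
tool_pos: [0.5429, -0.0775, 0.2297]
eef_rot: [179.9, -0.0, 165.8]
contact_force: [-0.0, 0.5, -0.0]
opening: 0.0932
finger_force: 0.0
```

{"method": "move_arm", "body": {
  "plan": "-0.52 -0.96 0.4 0;-0.52 -0.96 0.5 0;-0.52 -0.96 0.5 0;-0.52 -0.96 0.5 0;-0.52 -0.96 0.5 0"
}}

```text
time_s: 3.9
tool_pos: [0.5765, -0.2097, 0.1691]
eef_rot: [179.9, -0.0, 165.8]
contact_force: [-0.8, 0.1, -0.2]
opening: 0.0932
finger_force: 0.0
```

Run:
```python
from m import *
s=arm.observe(); print(s['time_s'],s['tool_pos'],s['eef_rot'],s['q'])
c=cam('wrist'); cv2.imwrite('pics/w2.png',c['img']); h=cv2.cvtColor(c['img'],cv2.COLOR_BGR2HSV)
blobs(c,((h[...,1]>90)&(h[...,0]<112)&(h[...,0]>82)).astype(np.uint8)*255,(0,0,640,480),.008,40)
```

```text
3.9 [ 0.57654775 -0.2097308   0.16906184] [ 1.79924192e+02 -3.95436361e-03  1.65767410e+02] [15.05419078 35.44820379  4.83939703 92.40071511 -3.63977178 52.31393676
 96.99462121]
 px [314. 221.] xy [ 580.7 -213.5] size [26.7 26.8] ang 31.1
```

View pics/w2.png

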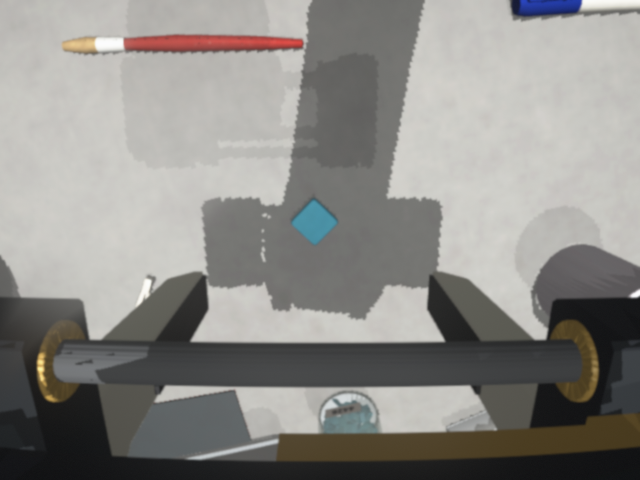

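The wrist view shows the tile at (314,221), 26.7 mm square, which confirms it is the larger one. The brush runs from bristles (66,45) to butt (302,44).

{"method": "move_arm", "body": {
  "plan": "-0.2 -0.11 0 0;0 0 0.5 -1;0 0 0.5 -1;0 0 0.5 -1;0 0 0.5 -1"
}}

```text
time_s: 4.45
tool_pos: [0.5811, -0.212, 0.12]
eef_rot: [180.0, 0.1, -161.9]
contact_force: [0.3, -0.8, 0.1]
opening: 0.0931
finger_force: 0.0
```

{"method": "move_arm", "body": {
  "plan": "0 0 1 -1;0 0 1 -0.67;0 0 1 0;0 0 0.6 0;0 0 0.4 0"
}}

```text
time_s: 4.95
tool_pos: [0.5802, -0.213, 0.0189]
eef_rot: [179.9, 0.0, -148.9]
contact_force: [-0.4, -0.3, -0.8]
opening: 0.0928
finger_force: 0.0
```

Run:
```python
from m import *
s=arm.observe(); print(s['time_s'],s['tool_pos'],s['eef_rot'],s['q'])
c=cam('wrist'); h=cv2.cvtColor(c['img'],cv2.COLOR_BGR2HSV)
blobs(c,((h[...,1]>90)&(h[...,0]<112)&(h[...,0]>82)).astype(np.uint8)*255,(0,0,640,480),.008,40)
```

```text
4.95 [ 0.58020357 -0.21304229  0.01893995] [ 1.79931354e+02  1.68207932e-02 -1.48941583e+02] [ 22.14852886  47.21745652  -6.67618246  97.49180371   8.28556094
  35.81048686 131.92259147]
 px [314. 291.] xy [ 580.3 -214.3] size [27.9 26.3] ang 31.4
```

{"method": "move_arm", "body": {
  "plan": "0 0 0.14 0;0 0 0 0;0 0 0 0;0 0 0 0;0 0 0 0"
}}

```text
time_s: 5.5
tool_pos: [0.5801, -0.2152, 0.0168]
eef_rot: [-179.9, 0.0, -149.1]
contact_force: [-0.7, -0.5, 0.5]
opening: 0.0929
finger_force: 0.0
```

{"method": "move_arm", "body": {
  "plan": "0 0 0 0;0 0 0 0;0 0 0 0;0 0 0 0;0 0 0 0",
  "claw": 1,
  "grip_force": 20
}}

```text
time_s: 6.0
tool_pos: [0.5797, -0.215, 0.0161]
eef_rot: [180.0, -0.0, -149.1]
contact_force: [-0.5, 0.2, -0.1]
opening: 0.0576
finger_force: 0.0
```

{"method": "move_arm", "body": {
  "plan": "0 0 0 0;0 0 -0.1 0;0 0 -0.4 0;0 0 -0.5 0;0 0 -1 0"
}}

```text
time_s: 6.5
tool_pos: [0.5788, -0.2147, 0.0663]
eef_rot: [179.9, -0.1, -149.1]
contact_force: [1.0, -0.2, -0.1]
opening: 0.0175
finger_force: 0.0
```

Run:
```python
from m import *
s=arm.observe(); print(s['time_s'],s['tool_pos'],s['eef_rot'],s['opening'],s['finger_force'])
c=cam('wrist'); h=cv2.cvtColor(c['img'],cv2.COLOR_BGR2HSV)
tp=s['tool_pos']
blobs(c,((h[...,1]>90)&(h[...,0]<112)&(h[...,0]>82)).astype(np.uint8)*255,(0,0,640,480),tp[2]-.0155+.008,30)
Y=np.radians(188.3);x=np.array([np.cos(Y),np.sin(Y)]);y=np.array([np.sin(Y),-np.cos(Y)])
Y0=np.radians(s['eef_rot'][2]);x0=np.array([np.cos(Y0),np.sin(Y0)]);y0=np.array([np.sin(Y0),-np.cos(Y0)])
d=np.array([.457,.299])-tp[:2]; print(d@x/.025,d@y/.025,'now axes',d@x0/.025,d@y0/.025)
```

```text
6.5 [ 0.57876042 -0.21468796  0.06625711] [ 1.79883480e+02 -1.06537592e-01 -1.49062091e+02] 0.017537830522709182 0.0
 px [317. 260.] xy [ 565.9 -223. ] size [20.7 20.1] ang 30.9
1.8532414035135294 21.03537407868423 now axes -6.386183493084146 20.128043290954462
```

The fingers are slow and I lifted too early, so I'll reopen and regrasp with a longer wait.

{"method": "move_arm", "body": {
  "plan": "0 0 0 0;0 0 0 0;0 0 0 0;0 0 0 0;0 0 0 0",
  "claw": -0.1
}}

```text
time_s: 7.05
tool_pos: [0.5793, -0.2148, 0.0655]
eef_rot: [179.9, -0.1, -149.1]
contact_force: [-0.5, -0.5, 0.4]
opening: 0.0484
finger_force: 0.0
```

Run:
```python
from m import *
s=arm.observe(); print(s['time_s'],s['tool_pos'],s['eef_rot'],s['opening'],s['finger_force'])
c=cam('wrist'); h=cv2.cvtColor(c['img'],cv2.COLOR_BGR2HSV)
blobs(c,((h[...,1]>90)&(h[...,0]<112)&(h[...,0]>82)).astype(np.uint8)*255,(0,0,640,480),.008,30)
```

```text
7.05 [ 0.57930684 -0.21482742  0.06546941] [ 1.79941064e+02 -5.30369047e-02 -1.49062022e+02] 0.048435682655338735 0.0
 px [317. 260.] xy [ 580.6 -214.1] size [27.  26.4] ang 30.9
```

{"method": "move_arm", "body": {
  "plan": "-0.06 0 0.6 0;0 0 0.8 0;0 0 0.6 0;0 0 0 0;0 0 0 0"
}}

```text
time_s: 7.6
tool_pos: [0.5808, -0.2141, 0.0155]
eef_rot: [180.0, -0.0, -149.1]
contact_force: [0.5, 0.3, 0.5]
opening: 0.0513
finger_force: 0.0
```

{"method": "move_arm", "body": {
  "plan": "0 0 0 0;0 0 0 0;0 0 0 0;0 0 0 0;0 0 0 0",
  "claw": 1
}}

```text
time_s: 8.1
tool_pos: [0.5813, -0.2143, 0.0167]
eef_rot: [-180.0, 0.0, -149.1]
contact_force: [0.4, 0.3, 2.4]
opening: 0.0264
finger_force: 20.0
```

{"method": "move_arm", "body": {
  "plan": "0 0 0 0;0 0 0 0;0 0 -0.1 0;0 0 -0.3 0;0 0 -0.6 0"
}}

```text
time_s: 8.6
tool_pos: [0.5799, -0.2138, 0.0406]
eef_rot: [179.9, -0.1, -149.1]
contact_force: [0.5, 1.1, -0.4]
opening: 0.0263
finger_force: 20.0
```

{"method": "move_arm", "body": {
  "plan": "0 0 -1 0.94;0 0 -1 0.94;0 0 -0.8 0.94;0 0 0 0;0 0 0 0"
}}

```text
time_s: 9.1
tool_pos: [0.5811, -0.2141, 0.1117]
eef_rot: [-180.0, 0.0, -171.5]
contact_force: [-0.2, 0.3, -0.8]
opening: 0.0263
finger_force: 20.0
```

{"method": "move_arm", "body": {
  "plan": "0.1 1 0 0;0.1 1 0 0;0.1 1 0 0;0.1 1 0 0;0.1 1 0 0"
}}

```text
time_s: 9.6
tool_pos: [0.549, -0.0913, 0.1097]
eef_rot: [179.9, -0.2, -171.5]
contact_force: [-0.1, 0.9, 0.1]
opening: 0.0265
finger_force: 20.0
```

{"method": "move_arm", "body": {
  "plan": "0.1 1 0 0;0.1 1 0 0;0.1 1 0 0;0.1 1 0 0;0.1 1 0 0"
}}

```text
time_s: 10.1
tool_pos: [0.5185, 0.0303, 0.1098]
eef_rot: [180.0, -0.2, -171.5]
contact_force: [-0.8, 0.9, 0.2]
opening: 0.0262
finger_force: 20.0
```

{"method": "move_arm", "body": {
  "plan": "0.1 1 0 0;0.1 1 0 0;0.1 1 0 0;0.1 1 0 0;0.1 1 0 0"
}}

```text
time_s: 10.6
tool_pos: [0.4879, 0.1519, 0.1099]
eef_rot: [-180.0, -0.2, -171.5]
contact_force: [-0.4, 0.0, 0.2]
opening: 0.0261
finger_force: 20.0
```

{"method": "move_arm", "body": {
  "plan": "0.1 1 0 0;0.1 1 0 0;0.1 1 0 0;0.1 1 0 0;0 0.8 0 0"
}}

```text
time_s: 11.1
tool_pos: [0.4601, 0.2697, 0.1097]
eef_rot: [-180.0, -0.2, -171.4]
contact_force: [-0.0, -1.0, -0.2]
opening: 0.0265
finger_force: 20.0
```

Run:
```python
from m import *
s=arm.observe(); print(s['time_s'],s['tool_pos'],s['eef_rot'],s['opening'],s['finger_force'])
c=cam('wrist'); cv2.imwrite('pics/w3.png',c['img']); h=cv2.cvtColor(c['img'],cv2.COLOR_BGR2HSV)
blobs(c,((h[...,1]>55)&(h[...,0]<32)&(h[...,0]>8)).astype(np.uint8)*255,(100,0,540,330),.012,60)
blobs(c,((h[...,1]>90)&(h[...,0]<112)&(h[...,0]>82)).astype(np.uint8)*255,(200,200,440,330),s['tool_pos'][2]-.0075,30)
```

```text
11.1 [0.46009183 0.26974592 0.109704  ] [-179.96478568   -0.19905417 -171.38907994] 0.026541117527585284 19.99499648809433
 px [330. 326.] xy [516.  285.4] size [ 7.9 32. ] ang 8.6
 px [367. 195.] xy [447.3 298.4] size [142.4  80. ] ang 11.1
 px [316. 293.] xy [458.8 269.3] size [26.9 26.6] ang 8.8
```

View pics/w3.png

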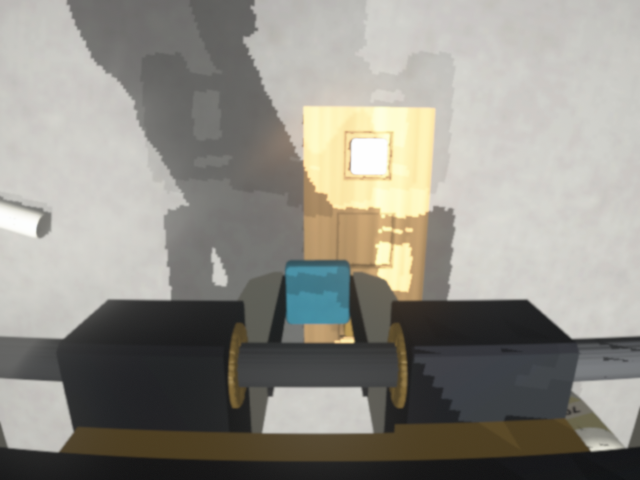

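The wrist view shows the tile held squarely at (318,292), the seat outline at about x 338–392, y 211–266, and the far end tile at (368,155).

Run:
```python
from m import *
c=cam('wrist'); print(onz(c,[(338,211),(391,211),(391,266),(338,266),(364.5,238.5),(368.5,155.5)],.012)*1000); print(arm.observe()['tool_pos'])
print(onz(c,[(304,107),(434,107)],.012)*1000)
```

```text
[[440.68066089 284.15909138  12.        ]
 [435.69792355 315.97520381  12.        ]
 [470.26059224 322.93411183  12.        ]
 [475.31314089 290.0040931   12.        ]
 [455.19892372 303.16878128  12.        ]
 [405.03618123 296.38583482  12.        ]]
[0.45995909 0.27182181 0.10985692]
[[383.55217759 254.83265275  12.        ]
 [371.47547903 328.94221201  12.        ]]
```

{"method": "move_arm", "body": {
  "plan": "-0.1 0.6 0 0;0 0.6 0 0;0 0 0 0;0 0 0.6 0;0 0 0.6 0"
}}

```text
time_s: 11.7
tool_pos: [0.4606, 0.2982, 0.0811]
eef_rot: [-180.0, 0.1, -171.6]
contact_force: [-0.3, -0.5, -0.4]
opening: 0.0262
finger_force: 20.0
```

Run:
```python
from m import *
a=[]
for i in range(3):
    s=arm.observe(); a.append(s['tool_pos']); c=cam('wrist')
print(np.mean(a,0),s['eef_rot'])
cv2.imwrite('pics/w4.png',c['img'][60:420,80:560]); h=cv2.cvtColor(c['img'],cv2.COLOR_BGR2HSV)
blobs(c,((h[...,1]>90)&(h[...,0]<112)&(h[...,0]>82)).astype(np.uint8)*255,(200,200,440,350),np.mean(a,0)[2]-.0075,30)
```

```text
[0.45949015 0.2974892  0.0797644 ] [-179.85803235   -0.22295116 -171.65488762]
 px [317. 293.] xy [457.7 296.7] size [26.4 26.6] ang 8.4
```

View pics/w4.png

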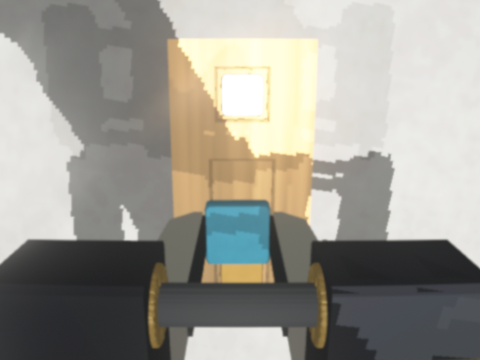

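The view shows the tile over the seat, with the seat's far edge at full-picture (290,220)–(354,220) and the board's far edge at (248,99)–(397,99).

Run:
```python
from m import *
a=[];P=[];Q=[];b=np.array([np.cos(np.radians(8.3)),np.sin(np.radians(8.3))])
for i in range(4):
    s=arm.observe(); c=cam('wrist'); a.append(s['tool_pos'])
    P.append(onz(c,[(322,220.5)],.012)[0,:2]+.0165*b); Q.append(onz(c,[(322.5,99)],.012)[0,:2]+.08*b)
    Q[-1:]=[Q[-1]]
    h=cv2.cvtColor(c['img'],cv2.COLOR_BGR2HSV)
    blobs(c,((h[...,1]>90)&(h[...,0]<112)&(h[...,0]>82)).astype(np.uint8)*255,(200,200,440,350),s['tool_pos'][2]-.0075,30)
print(np.mean(a,0),np.mean(P,0),np.mean(Q,0))
```

```text
px [317. 293.] xy [458.5 297.2] size [26.5 26.6] ang 8.4
 px [317. 293.] xy [458.7 297.4] size [26.9 26.6] ang 9.5
 px [317. 293.] xy [459. 298.] size [26.5 26.6] ang 8.4
 px [317. 293.] xy [459.5 298.2] size [26.5 26.6] ang 8.4
[0.46022219 0.29816011 0.08128142] [0.45890839 0.30035984] [0.45915037 0.3004511 ]
```

{"method": "move_arm", "body": {
  "plan": "0 0.1 0.6 0;0 0 0.6 0;0 0 0.6 0;0 0 0.2 0;0 0 0 0"
}}

```text
time_s: 12.55
tool_pos: [0.4596, 0.301, 0.0311]
eef_rot: [-180.0, -0.0, -171.6]
contact_force: [0.9, -0.0, -0.5]
opening: 0.0268
finger_force: 20.0
```

{"method": "move_arm", "body": {
  "plan": "0 0 0.1 0;0 0 0.1 0;0 0 0.06 0;0 0 0 0;0 0 0 0"
}}

```text
time_s: 13.05
tool_pos: [0.4602, 0.3016, 0.0262]
eef_rot: [179.9, 0.1, -171.6]
contact_force: [-1.6, -0.4, 5.9]
opening: 0.0266
finger_force: 20.0
```

Run:
```python
from m import *
a=[];f=[]
for i in range(4):
    s=arm.observe(); c=cam('wrist'); a.append(s['tool_pos']); f.append(s['contact_force'])
h=cv2.cvtColor(c['img'],cv2.COLOR_BGR2HSV)
blobs(c,((h[...,1]>90)&(h[...,0]<112)&(h[...,0]>82)).astype(np.uint8)*255,(200,200,440,350),np.mean(a,0)[2]-.0075,30)
print(np.mean(a,0),np.mean(f,0))
```

```text
px [317. 294.] xy [459.3 301.5] size [27. 27.] ang 8.4
[0.4602144  0.30160504 0.0262137 ] [-1.4721184  -0.57334218  6.41199045]
```

{"method": "move_arm", "body": {
  "plan": "0.03 -0.02 0 0;0.03 -0.02 0 0;0 0 0 0;0 0 0 0;0 0 0 0"
}}

```text
time_s: 13.75
tool_pos: [0.46, 0.3014, 0.0261]
eef_rot: [179.9, 0.3, -171.6]
contact_force: [0.2, 1.4, 6.2]
opening: 0.0262
finger_force: 20.0
```

Run:
```python
from m import *
a=[];f=[]
for i in range(4):
    s=arm.observe(); c=cam('wrist'); a.append(s['tool_pos']); f.append(s['contact_force'])
cv2.imwrite('pics/w5.png',cv2.resize(c['img'][180:380,220:420],(600,600),interpolation=cv2.INTER_CUBIC)); print(np.mean(a,0),np.mean(f,0))
```

```text
[0.46005305 0.30144661 0.02608873] [0.83270175 0.8731921  5.9585313 ]
```

View pics/w5.png

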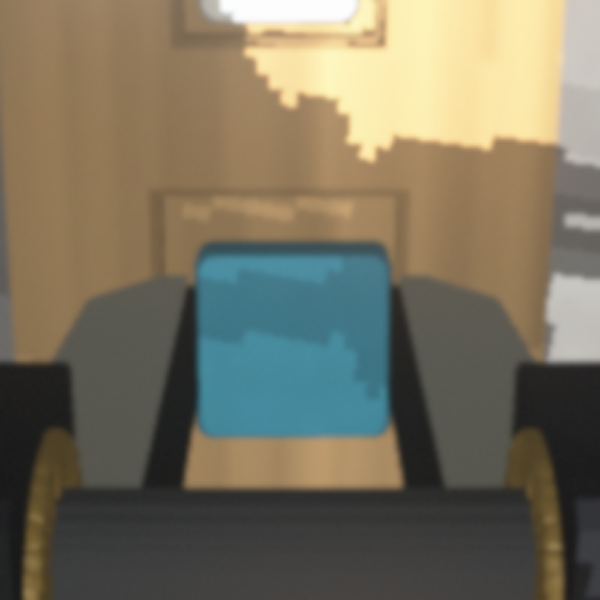

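The crop shows the seat outline spanning crop x 152–407 with its far edge at y 190. The tile spans 197–388 with its bottom edge at 243, so it sits about 3 mm too far in +x and 1.8 mm too far in +y. I'll lift slightly, shift and retry.

{"method": "move_arm", "body": {
  "plan": "0 0 -0.16 0;0.03 -0.02 0 0;0.03 -0.02 0 0;0 0 0 0;0 0 0 0"
}}

```text
time_s: 14.45
tool_pos: [0.4566, 0.2984, 0.0283]
eef_rot: [-180.0, -0.1, -171.6]
contact_force: [-0.2, -0.2, -0.4]
opening: 0.0264
finger_force: 20.0
```

```bash
cat > seat.py <<'E'
from m import *
a=[];f=[]
for i in range(4):
    s=arm.observe(); c=cam('wrist'); a.append(s['tool_pos']); f.append(s['contact_force'])
A=np.mean(a,0); print(s['time_s'],A,np.mean(f,0),s['opening'])
g=cv2.cvtColor(c['img'],cv2.COLOR_BGR2GRAY).astype(int); h=cv2.cvtColor(c['img'],cv2.COLOR_BGR2HSV)
m=((h[...,1]>90)&(h[...,0]<112)&(h[...,0]>82)).astype(np.uint8)*255
k=max(cv2.findContours(m[:350],cv2.RETR_EXTERNAL,cv2.CHAIN_APPROX_NONE)[0],key=cv2.contourArea)
print('tile box',cv2.boundingRect(k)); t=cv2.boundingRect(k)[1]
print('rows',list(g[t-32:t+6,280:345].mean(1).round().astype(int)),'from',t-32)
print('cols L',list(g[t-12:t-2,262:290].mean(0).round().astype(int)),'from 262')
print('cols R',list(g[t-12:t-2,335:370].mean(0).round().astype(int)),'from 335')
E
python3 seat.py
```

```text
14.6 [0.45676246 0.29851203 0.02839661] [-0.2258746  -0.28688793 -0.45605929] 0.026468047571543755
tile box (285, 262, 65, 63)
rows [np.int64(140), np.int64(139), np.int64(138), np.int64(138), np.int64(136), np.int64(134), np.int64(132), np.int64(132), np.int64(132), np.int64(131), np.int64(131), np.int64(131), np.int64(131), np.int64(130), np.int64(130), np.int64(130), np.int64(130), np.int64(131), np.int64(131), np.int64(127), np.int64(122), np.int64(121), np.int64(124), np.int64(126), np.int64(127), np.int64(127), np.int64(127), np.int64(126), np.int64(123), np.int64(113), np.int64(98), np.int64(84), np.int64(81), np.int64(82), np.int64(88), np.int64(99), np.int64(111), np.int64(119)] from 230
cols L [np.int64(126), np.int64(125), np.int64(124), np.int64(123), np.int64(123), np.int64(121), np.int64(121), np.int64(121), np.int64(121), np.int64(122), np.int64(121), np.int64(122), np.int64(121), np.int64(118), np.int64(111), np.int64(105), np.int64(102), np.int64(102), np.int64(106), np.int64(114), np.int64(118), np.int64(120), np.int64(121), np.int64(121), np.int64(120), np.int64(119), np.int64(118), np.int64(116)] from 262
cols R [np.int64(130), np.int64(131), np.int64(132), np.int64(134), np.int64(136), np.int64(137), np.int64(137), np.int64(137), np.int64(136), np.int64(136), np.int64(136), np.int64(136), np.int64(136), np.int64(136), np.int64(136), np.int64(136), np.int64(135), np.int64(135), np.int64(134), np.int64(133), np.int64(130), np.int64(124), np.int64(116), np.int64(115), np.int64(118), np.int64(121), np.int64(129), np.int64(135), np.int64(138), np.int64(139), np.int64(138), np.int64(137), np.int64(136), np.int64(135), np.int64(133)] from 335
```

{"method": "move_arm", "body": {
  "plan": "0 0 0.08 0;0 0 0.08 0;0 0 0.04 0;0 0 0 0;0 0 0 0"
}}

```text
time_s: 15.15
tool_pos: [0.4571, 0.2987, 0.0242]
eef_rot: [180.0, 0.0, -171.6]
contact_force: [-0.7, -0.6, 5.2]
opening: 0.0264
finger_force: 20.0
```

```bash
python3 seat.py | head -2
```

```text
15.3 [0.45716298 0.29875786 0.02423258] [-0.4412339  -0.92982064  5.33185022] 0.02659739960697652
tile box (285, 262, 66, 63)
```

{"method": "move_arm", "body": {
  "plan": "0 0 0 0;0 0 0 0;0 0 0 0;0 0 0 0;0 0 -0.6 0",
  "claw": 0.2
}}

```text
time_s: 15.85
tool_pos: [0.4557, 0.2979, 0.0371]
eef_rot: [-179.9, -0.2, -171.6]
contact_force: [-0.2, -0.4, -1.0]
opening: 0.0374
finger_force: 0.0
```

{"method": "move_arm", "body": {
  "plan": "0 0 -0.4 0;0 0 0 0;0 0 0 0;0 0 0 0;0 0 0 0",
  "claw": 1
}}

```text
time_s: 16.35
tool_pos: [0.4567, 0.2985, 0.0482]
eef_rot: [-180.0, -0.1, -171.6]
contact_force: [-0.2, -0.2, -0.6]
opening: 0.0026
finger_force: 0.0
```

{"method": "move_arm", "body": {
  "plan": "0 0 0 0;0 0 0.3 0;0 0 0.3 0;0 0 0.15 0;0 0 0.1 0"
}}

```text
time_s: 16.85
tool_pos: [0.4565, 0.2984, 0.0273]
eef_rot: [-180.0, -0.1, -171.6]
contact_force: [-4.4, -2.7, 19.4]
opening: 0.0003
finger_force: 9.6
```

```bash
python3 seat.py | head -2
```

```text
17.0 [0.45656717 0.29842434 0.02736203] [-1.3624784  -1.22217269  6.31556688] 0.00047813309343787614
tile box (287, 262, 62, 15)
```

The tile is seated (tips at 16 mm under load). I'll press a little more, then go to the marker.

{"method": "move_arm", "body": {
  "plan": "0 0 0.07 0;0 0 0 0;0 0 0 0;0 0 -0.3 0;0 0 -0.8 0"
}}

```text
time_s: 17.55
tool_pos: [0.4561, 0.2981, 0.0522]
eef_rot: [-179.9, -0.2, -171.6]
contact_force: [0.6, 0.8, 0.2]
opening: 0.0006
finger_force: 0.0
```

{"method": "move_arm", "body": {
  "plan": "0 0 -1 0;0 0 -1 0;0 -0.8 -1 0;0.1 -1 -1 0;0.1 -1 -0.6 0",
  "claw": -0.3,
  "grip_force": 3
}}

```text
time_s: 18.05
tool_pos: [0.4632, 0.2286, 0.1699]
eef_rot: [179.9, 0.2, -171.6]
contact_force: [1.0, -0.5, -0.1]
opening: 0.0358
finger_force: 0.0
```

{"method": "move_arm", "body": {
  "plan": "0.1 -1 0 0;0.1 -1 0 0;0.1 -1 0 0;0 -1 0 0;0 -1 0 0"
}}

```text
time_s: 18.55
tool_pos: [0.4732, 0.103, 0.1682]
eef_rot: [-180.0, 0.0, -171.6]
contact_force: [0.2, 0.4, 0.2]
opening: 0.06
finger_force: 0.0
```

{"method": "move_arm", "body": {
  "plan": "0 -1 0 0;0 0 0 1;0 0 0 1;0 0 0 1;0 0 0 1"
}}

```text
time_s: 19.05
tool_pos: [0.4769, 0.0791, 0.1681]
eef_rot: [180.0, 0.0, 156.0]
contact_force: [1.0, 0.3, -0.8]
opening: 0.061
finger_force: 0.0
```

{"method": "move_arm", "body": {
  "plan": "0 0 0 1;0 0 0 1;0 0 0 1;0 0 0 1;0 0 0 1"
}}

```text
time_s: 19.55
tool_pos: [0.4768, 0.0793, 0.1681]
eef_rot: [180.0, 0.0, 116.1]
contact_force: [-0.2, -0.2, -0.9]
opening: 0.0604
finger_force: 0.0
```

{"method": "move_arm", "body": {
  "plan": "0 0 0 1;0 0 0 1;0 0 0 1;0 0 0 1;0 0 0 0"
}}

```text
time_s: 20.05
tool_pos: [0.4768, 0.0795, 0.168]
eef_rot: [180.0, 0.0, 84.4]
contact_force: [0.3, -0.0, 0.2]
opening: 0.0602
finger_force: 0.0
```

```bash
cat > mk.py <<'E'
from m import *
s=arm.observe(); print(s['time_s'],s['tool_pos'],s['eef_rot'],s['q'],s['opening'])
c=cam('wrist'); h=cv2.cvtColor(c['img'],cv2.COLOR_BGR2HSV); H,S,V=cv2.split(h)
print('blue'); blobs(c,((S>120)&(H>100)&(H<130)).astype(np.uint8)*255,(0,0,640,330),.009,50)
print('white'); blobs(c,((V>225)&(S<40)).astype(np.uint8)*255,(0,0,640,330),.009,60)
print('red'); blobs(c,((S>120)&((H<8)|(H>172))).astype(np.uint8)*255,(0,0,640,330),.006,50)
cv2.imwrite('pics/mk%d.png'%int(s['time_s']*100),c['img'])
E
python3 mk.py
```

```text
20.05 [0.47680074 0.07948428 0.16798744] [1.79980520e+02 3.86543397e-02 8.44172535e+01] [-34.79844431  28.31856112  33.12530567 113.62200898 -21.77050574
  44.19131364   5.46941294] 0.06024178190976486
blue
 px [315. 319.] xy [466.7  -5.9] size [17.8 15.4] ang 84.4
white
 px [316. 285.] xy [470.   22.7] size [38.1 14.3] ang 84.0
red
```

```bash
cat > ax.py <<'E'
from m import *
s=arm.observe(); c=cam('wrist'); K=np.array(c['camera_matrix'])
for y in range(60,112,3):
    P=np.array([.470+(y-22.7)*.1045/994.5,y/1000,.012]); p=c['R'].T@(P-c['o']); r=p[:2]/p[2]; r=r*(1+c['k1']*(r@r)); u=K[0,0]*r[0]+K[0,2]; v=K[1,1]*r[1]+K[1,2]
    print(y,round(u),round(v),c['img'][int(round(v)),int(round(u))], c['img'][int(round(v)),int(round(u))+25])
E
python3 ax.py
```

```text
60 316 241 [167 175 176] [122 126 126]
63 316 237 [165 174 175] [123 127 127]
66 316 234 [164 173 174] [124 127 127]
69 316 230 [163 172 172] [123 126 127]
72 317 226 [168 176 177] [124 128 129]
75 317 222 [167 177 177] [124 127 127]
78 317 218 [166 175 175] [123 127 126]
81 317 214 [190 199 201] [123 126 126]
84 317 210 [189 199 201] [122 126 125]
87 317 206 [190 200 202] [122 125 125]
90 317 202 [188 198 199] [122 125 125]
93 317 198 [142 149 151] [121 125 125]
96 317 194 [114 117 119] [120 122 124]
99 317 190 [120 122 124] [121 123 124]
102 317 186 [120 123 125] [121 124 125]
105 317 182 [122 125 125] [123 126 126]
108 317 178 [121 123 125] [123 127 126]
111 317 174 [121 123 125] [123 126 126]
```

{"method": "move_arm", "body": {
  "plan": "0.46 0 1 0;0 0 1 0;0 0 1 0;0 0 1 0;0 0 1 0"
}}

```text
time_s: 20.65
tool_pos: [0.4781, 0.0908, 0.0423]
eef_rot: [180.0, -0.0, 84.5]
contact_force: [0.2, 0.4, 0.6]
opening: 0.0604
finger_force: 0.0
```

{"method": "move_arm", "body": {
  "plan": "0 0 0.8 0;0 0 0.36 0;0 0 0 0;0 0 0 0;0 0 0 0"
}}

```text
time_s: 21.15
tool_pos: [0.4786, 0.0908, 0.0151]
eef_rot: [179.9, -0.0, 84.4]
contact_force: [0.3, 0.3, 0.0]
opening: 0.061
finger_force: 0.0
```

{"method": "move_arm", "body": {
  "plan": "0 0 0 0;0 0 0 0;0 0 0 0;0 0 0 0;0 0 0 0",
  "claw": 1,
  "grip_force": 3
}}

```text
time_s: 21.65
tool_pos: [0.4778, 0.0907, 0.0142]
eef_rot: [180.0, 0.0, 84.4]
contact_force: [0.2, -0.5, 0.1]
opening: 0.0251
finger_force: 0.0
```

{"method": "move_arm", "body": {
  "plan": "0 0 0 0;0 0 0 0;0 0 0 0;0 0 0 0;0 0 -0.3 0"
}}

```text
time_s: 22.15
tool_pos: [0.4771, 0.0906, 0.0213]
eef_rot: [-179.9, 0.0, 84.4]
contact_force: [-0.3, 0.1, 0.1]
opening: 0.0182
finger_force: 3.0
```

{"method": "move_arm", "body": {
  "plan": "0 0 -0.4 0;0 0 -0.4 0;0 0 -0.4 0;0 0 -0.4 0;0 0 -0.4 0"
}}

```text
time_s: 22.65
tool_pos: [0.4779, 0.0908, 0.0728]
eef_rot: [180.0, -0.0, 84.4]
contact_force: [-0.7, 0.0, 0.3]
opening: 0.0184
finger_force: 3.0
```

```bash
python3 mk.py
```

```text
22.65 [0.47785059 0.09076744 0.07275739] [ 1.79974197e+02 -1.01045296e-02  8.43841636e+01] [-30.33907018  36.86311366  25.66012168 118.11469555 -29.97917604
  31.33147869  11.2940403 ] 0.018376171881679604
blue
white
 px [455. 252.] xy [552.6  84.6] size [29.3  6.4] ang 74.0
 px [363. 108.] xy [495.9 130.6] size [180.2 360.3] ang 84.4
red
```

```bash
cat > two.py <<'E'
from m import *
def tri(f,roi):
    A=[];B=[];px=[]
    for n in('top','scene'):
        c=cam(n); h=cv2.cvtColor(c['img'],cv2.COLOR_BGR2HSV); m=np.zeros(h.shape[:2],np.uint8)
        x0,y0,x1,y1=roi[n]; m[y0:y1,x0:x1]=f(h)[y0:y1,x0:x1]*255
        ks=cv2.findContours(m,cv2.RETR_EXTERNAL,cv2.CHAIN_APPROX_NONE)[0]
        if not ks: print(n,'none'); return
        k=max(ks,key=cv2.contourArea); u=k[:,0].astype(float); ctr=(u.min(0)+u.max(0))/2; px.append((n,ctr,cv2.boundingRect(k)))
        d=ray(c,ctr)[0]; d/=np.linalg.norm(d); M=np.eye(3)-np.outer(d,d); A.append(M); B.append(M@c['o'])
    P=np.linalg.lstsq(np.vstack(A),np.hstack(B),rcond=None)[0]; print(px,'P',(P*1000).round(1)); return P
blue=lambda h:((h[...,1]>110)&(h[...,0]>100)&(h[...,0]<130)).astype(np.uint8)
E
python3 - <<'E'
from two import *
tri(blue,dict(top=(270,225,345,280),scene=(240,210,330,285)))
E
```

```text
[('top', array([313.5, 254. ]), (308, 251, 12, 7)), ('scene', array([292. , 244.5]), (285, 239, 15, 12))] P [470.  -12.8  65.6]
```

The marker is held level: the blue cap triangulates to z = 66 mm, so it did not swing under gravity. I'll try sharp up/down jerks to make it pivot in the grip.

{"method": "move_arm", "body": {
  "plan": "0 0 -1 0;0 0 -1 0;0 0 -1 0;0 0 1 0;0 0 -1 0"
}}

```text
time_s: 23.3
tool_pos: [0.474, 0.0909, 0.1427]
eef_rot: [-179.4, 0.2, 84.4]
contact_force: [-0.9, 0.3, 1.0]
opening: 0.0185
finger_force: 3.0
```

{"method": "move_arm", "body": {
  "plan": "0 0 1 0;0 0 -1 0;0 0 1 0;0 0 -1 0;0 0 0 0"
}}

```text
time_s: 23.8
tool_pos: [0.4789, 0.0905, 0.1475]
eef_rot: [179.9, -0.0, 84.4]
contact_force: [0.4, -0.1, 0.7]
opening: 0.0184
finger_force: 3.0
```

Run:
```python
from two import *
print(arm.observe()['tool_pos'])
tri(blue,dict(top=(270,205,345,280),scene=(240,190,330,285)))
```

```text
[0.47888769 0.09048013 0.14748341]
[('top', array([313. , 245.5]), (307, 242, 13, 8)), ('scene', array([291., 226.]), (284, 220, 15, 13))] P [471.4 -11.9 132.4]
```

The jerks tilted it only slightly. I'll lower it near the desk and ease the closure target so the pad force falls below 3 N.

{"method": "move_arm", "body": {
  "plan": "0 0 1 0;0 0 1 0;0 0 0.6 0;0 0 0 0;0 0 0 0",
  "claw": 0.64
}}

```text
time_s: 24.4
tool_pos: [0.4776, 0.0904, 0.0815]
eef_rot: [-180.0, 0.0, 84.4]
contact_force: [-0.2, -0.9, 0.4]
opening: 0.0182
finger_force: 3.0
```

{"method": "move_arm", "body": {
  "plan": "0 0 0 0;0 0 0 0;0 0 0 0;0 0 0 0;0 0 0 0",
  "claw": 0.62
}}

```text
time_s: 24.9
tool_pos: [0.4779, 0.0908, 0.0819]
eef_rot: [180.0, -0.0, 84.4]
contact_force: [-0.2, -0.2, -0.1]
opening: 0.018
finger_force: 3.0
```

Run:
```python
from two import *
s=arm.observe();print(s['tool_pos'],s['finger_force'],s['opening'])
tri(blue,dict(top=(270,205,345,280),scene=(240,190,330,285)))
```

```text
[0.47788124 0.09079062 0.08187822] 3.000021278858185 0.0179779477976123
[('top', array([313.5, 253.5]), (308, 250, 12, 8)), ('scene', array([292., 244.]), (285, 238, 15, 13))] P [471.2 -12.2  66.3]
```

{"method": "move_arm", "body": {
  "plan": "0 0 0 0;0 0 0 0;0 0 0 0;0 0 0 0;0 0 0 0",
  "claw": 0.61
}}

```text
time_s: 25.5
tool_pos: [0.4778, 0.0907, 0.0816]
eef_rot: [-180.0, 0.0, 84.4]
contact_force: [-0.5, 0.5, -0.1]
opening: 0.0183
finger_force: 3.0
```

Run:
```python
from two import *
s=arm.observe();print(s['tool_pos'],s['finger_force'],s['opening'])
tri(blue,dict(top=(270,205,345,280),scene=(240,190,330,285)))
```

```text
[0.4777701  0.0906584  0.08163071] 2.9999837279319763 0.01833028058235081
[('top', array([313.5, 253.5]), (308, 250, 12, 8)), ('scene', array([292., 244.]), (285, 238, 15, 13))] P [471.2 -12.2  66.3]
```

{"method": "move_arm", "body": {
  "plan": "0 0 0.9 0;0 0 0.9 0;0 0 0.5 0;0 0 0.3 0;0 0 0.1 0"
}}

```text
time_s: 26.1
tool_pos: [0.4773, 0.0906, 0.0137]
eef_rot: [-179.9, 0.0, 84.4]
contact_force: [-1.4, 0.8, 5.6]
opening: 0.0184
finger_force: 3.0
```

{"method": "move_arm", "body": {
  "plan": "0 0 0 0;0 0 0 0;0.15 0 0 0;0.15 0 0 0;0 0 0 0",
  "claw": 0.5
}}

```text
time_s: 26.6
tool_pos: [0.4787, 0.0993, 0.0144]
eef_rot: [180.0, -0.0, 84.5]
contact_force: [-0.9, 0.5, 1.1]
opening: 0.0232
finger_force: 0.0
```

{"method": "move_arm", "body": {
  "plan": "0 0 0 0;0 0 0 0;0 0 0 0;0 0 0 0;0 0 -0.5 0",
  "claw": 1
}}

```text
time_s: 27.1
tool_pos: [0.4775, 0.0978, 0.0258]
eef_rot: [-179.8, 0.1, 84.4]
contact_force: [-0.2, -0.1, -0.0]
opening: 0.0181
finger_force: 3.0
```

{"method": "move_arm", "body": {
  "plan": "0 0 -1 0;0 0 -1 0;0 0 -1 0;0 0 -1 0;0 0 -0.2 0"
}}

```text
time_s: 27.6
tool_pos: [0.48, 0.0979, 0.1338]
eef_rot: [179.7, -0.1, 84.4]
contact_force: [0.3, 0.0, -0.8]
opening: 0.0182
finger_force: 3.0
```

Run:
```python
from two import *
s=arm.observe();print(s['tool_pos'],s['finger_force'],s['opening'])
tri(blue,dict(top=(270,205,345,280),scene=(240,190,330,285)))
```

```text
[0.47996475 0.09789764 0.13378659] 2.9996872320771217 0.018223989464421737
[('top', array([313.5, 246.5]), (308, 243, 12, 8)), ('scene', array([291. , 228.5]), (284, 223, 15, 12))] P [470.5 -13.2 125.3]
```

Grip overlap makes no difference, so I'll change tactics. I'll grip the marker's other (blue) end, push the white end into the corner between the fixed board's side and the desk, and swing the gripper up an arc so the marker pivots.

{"method": "move_arm", "body": {
  "plan": "0 0 1 0;0 0 1 0;0 0 1 0;0 0 1 0;0 0 0.6 0"
}}

```text
time_s: 28.2
tool_pos: [0.4763, 0.0977, 0.0135]
eef_rot: [-179.7, 0.1, 84.4]
contact_force: [-2.7, 0.5, 5.0]
opening: 0.0185
finger_force: 2.9
```

{"method": "move_arm", "body": {
  "plan": "0 0 0.18 0;0 0 0 0;0 0 0 0;0 0 0 0;0 0 0 0",
  "claw": 0.3
}}

```text
time_s: 28.7
tool_pos: [0.4737, 0.0977, 0.0114]
eef_rot: [-179.4, 0.0, 84.3]
contact_force: [-5.2, -0.8, 10.5]
opening: 0.0236
finger_force: 5.0
```

{"method": "move_arm", "body": {
  "plan": "-1 0 0 0;-1 0 0 0;-1 0 0 0;-1 0 0 0;-1 0 0 0"
}}

```text
time_s: 29.2
tool_pos: [0.4655, -0.0265, 0.0114]
eef_rot: [-179.9, -0.1, 84.4]
contact_force: [0.4, 1.2, 1.2]
opening: 0.0327
finger_force: 0.6
```

```bash
python3 mk.py
python3 - <<'E'
from m import *
c=cam('top'); h=cv2.cvtColor(c['img'],cv2.COLOR_BGR2HSV); H,S,V=cv2.split(h)
blobs(c,((V>150)&(S<60)).astype(np.uint8)*255,(280,240,330,272),.012)
blobs(c,((S>110)&(H>100)&(H<130)).astype(np.uint8)*255,(280,240,330,272),.012)
E
```

```text
29.2 [ 0.46546884 -0.02648123  0.0113847 ] [-1.79886237e+02 -5.26176008e-02  8.44166394e+01] [-10.37946209  41.58866119  16.51867063 122.78277518 -33.56055908
  20.07424349  28.49209866] 0.03266144215422195
blue
 px [312. 275.] xy [464. -17.] size [43.7 17.3] ang 84.2
white
 px [475. 123.] xy [552.3  32.2] size [ 95.1 191.2] ang 48.6
 px [46. 12.] xy [379.1  92.1] size [8.5 5.7] ang 41.1
red
 px [321. 254.] xy [499.1 -31.3] size [ 8.2 22.2] ang 14.4
 px [293. 253.] xy [474.5  68.9] size [37.4 10.1] ang 84.4
```

{"method": "move_arm", "body": {
  "plan": "0 0 -0.1 0;0 0 0 0;0 0 0 0;0 0 0 0;0 0 0 0",
  "claw": 1,
  "grip_force": 8
}}

```text
time_s: 29.8
tool_pos: [0.4663, -0.0255, 0.0146]
eef_rot: [-180.0, -0.0, 84.5]
contact_force: [1.0, 1.1, -0.1]
opening: 0.0187
finger_force: 8.0
```

{"method": "move_arm", "body": {
  "plan": "0 0 -0.2 0;0 0 -0.2 0;0 0 0 -0.9;0 0 0 -0.85;0 0 0 0"
}}

```text
time_s: 30.3
tool_pos: [0.4665, -0.0264, 0.0252]
eef_rot: [180.0, -0.0, 98.4]
contact_force: [-0.0, 0.1, 0.5]
opening: 0.0183
finger_force: 8.0
```

{"method": "move_arm", "body": {
  "plan": "1 0.25 0 0;1 0.25 0 0;1 0.26 0 0;1 0.26 0 0;1 0.26 0 0"
}}

```text
time_s: 30.8
tool_pos: [0.4798, 0.1032, 0.0249]
eef_rot: [180.0, -0.0, 98.2]
contact_force: [0.4, 0.4, -0.7]
opening: 0.0184
finger_force: 8.0
```

{"method": "move_arm", "body": {
  "plan": "0.7 0.26 0 0;0.3 0 0.1 0;0 0 0.2 0;0 0 0 0;0 0 0 0"
}}

```text
time_s: 31.3
tool_pos: [0.4822, 0.126, 0.017]
eef_rot: [-180.0, 0.1, 98.2]
contact_force: [0.1, -0.3, 0.0]
opening: 0.0187
finger_force: 8.0
```

Run:
```python
from two import *
s=arm.observe();print(s['time_s'],s['tool_pos'],s['eef_rot'],s['finger_force'],s['opening'],s['contact_force'])
c=cam('wrist'); cv2.imwrite('pics/w6.png',c['img'])
b=tri(blue,dict(top=(240,225,345,280),scene=(200,190,330,285)))
c=cam('top'); h=cv2.cvtColor(c['img'],cv2.COLOR_BGR2HSV); H,S,V=cv2.split(h)
blobs(c,((V>150)&(S<50)).astype(np.uint8)*255,(245,235,300,275),.012)
```

```text
31.3 [0.48224782 0.12595869 0.01702353] [-1.79950305e+02  6.02962619e-02  9.82004384e+01] 7.953962087631226 0.018728216064376073 [ 0.08171568 -0.32310624  0.00201465]
[('top', array([272. , 248.5]), (271, 248, 3, 2)), ('scene', array([259.5, 235. ]), (258, 232, 4, 7))] P [507.5 156.1 -34.5]
 px [261. 246.] xy [473.6 191.7] size [12.4 26.5] ang 14.4
```

{"method": "move_arm", "body": {
  "plan": "0.3 0 0.08 0;0.3 0 0 0;0.1 0 0 0;0.1 0 0 0;0 0 0 0"
}}

```text
time_s: 32.0
tool_pos: [0.4795, 0.1446, 0.0151]
eef_rot: [-180.0, 0.2, 98.3]
contact_force: [-0.9, -6.0, -0.3]
opening: 0.0182
finger_force: 8.0
```

{"method": "move_arm", "body": {
  "plan": "0.14 0 -0.83 0;0.28 0 -0.79 0;0.41 0 -0.73 0;0 0 0 0;0 0 0 0"
}}

```text
time_s: 32.5
tool_pos: [0.4765, 0.1673, 0.0744]
eef_rot: [180.0, 0.1, 98.4]
contact_force: [-0.3, -3.1, 2.8]
opening: 0.0182
finger_force: 8.0
```

```bash
cat > wh.py <<'E'
from two import *
s=arm.observe();print(s['time_s'],s['tool_pos'],s['finger_force'],s['opening'],s['contact_force'])
# marker white part: triangulate contour centre + its extreme ends
for n,roi in(('top',(225,215,300,275)),('scene',(190,170,300,285))):
    c=cam(n); h=cv2.cvtColor(c['img'],cv2.COLOR_BGR2HSV); H,S,V=cv2.split(h); cv2.imwrite(f'pics/{n}_{int(s["time_s"]*100)}.png',c['img'])
    for nm,f in(('white',(V>140)&(S<40)),('blue',blue(h)>0)):
        m=np.zeros(V.shape,np.uint8); x0,y0,x1,y1=roi; m[y0:y1,x0:x1]=f[y0:y1,x0:x1]*255
        for k in cv2.findContours(m,cv2.RETR_EXTERNAL,cv2.CHAIN_APPROX_NONE)[0]:
            if len(k)>8: print(n,nm,cv2.boundingRect(k),[np.round(x,1) for x in cv2.minAreaRect(k)])
E
python3 wh.py
```

```text
32.5 [0.47653983 0.16734472 0.07437349] 7.996279299259186 0.01815429420390975 [-0.30509831 -3.09313215  2.83524966]
top white (243, 242, 7, 4) [array([246. , 243.5]), array([3., 6.]), np.float64(90.0)]
scene white (190, 226, 41, 26) [array([208.9, 237.2]), array([16.1, 44.6]), np.float64(71.6)]
scene white (193, 223, 9, 7) [array([197., 226.]), array([5.7, 7.1]), np.float64(45.0)]
scene white (228, 221, 12, 5) [array([233.5, 223. ]), array([ 4., 11.]), np.float64(90.0)]
scene white (218, 216, 14, 6) [array([224.4, 218.2]), array([ 4.2, 13.4]), np.float64(81.9)]
scene white (238, 178, 4, 3) [array([239.5, 179. ]), array([2., 3.]), np.float64(90.0)]
scene white (289, 174, 10, 4) [array([293.5, 175.5]), array([3., 9.]), np.float64(90.0)]
scene white (217, 170, 83, 115) [array([258., 227.]), array([ 82., 114.]), np.float64(-0.0)]
scene white (190, 170, 33, 49) [array([200.8, 190. ]), array([26.4, 53.9]), np.float64(47.1)]
scene blue (244, 212, 6, 7) [array([245.8, 215.3]), array([5.7, 4.9]), np.float64(45.0)]
```

The force along the shaft (−3.1 N in y, +2.8 N in z) fits a pivot about the corner. Continuing the arc.

{"method": "move_arm", "body": {
  "plan": "0.53 0 -0.65 0;0.64 0 -0.55 0;0.72 0 -0.43 0;0.78 0 -0.3 0;0 0 0 0"
}}

```text
time_s: 33.1
tool_pos: [0.4662, 0.2388, 0.1219]
eef_rot: [180.0, -0.2, 98.7]
contact_force: [0.0, 0.4, -0.3]
opening: 0.0183
finger_force: 8.0
```

{"method": "move_arm", "body": {
  "plan": "0.4 0 -0.09 0;0.2 0 -0.02 0;0 0 0 0;0 0 0 0;0 0 -0.5 0"
}}

```text
time_s: 33.6
tool_pos: [0.4635, 0.2478, 0.1364]
eef_rot: [-179.8, 0.1, 98.3]
contact_force: [0.1, -1.0, 0.1]
opening: 0.018
finger_force: 8.0
```

{"method": "move_arm", "body": {
  "plan": "0 0 -1 0;-0.5 0 -1 0;-1 0 -1 0;-1 0 -0.5 0;0 0 0 0"
}}

```text
time_s: 34.1
tool_pos: [0.4761, 0.1823, 0.2282]
eef_rot: [179.7, 0.0, 97.9]
contact_force: [0.3, -0.6, -0.6]
opening: 0.0184
finger_force: 8.0
```

```bash
python3 wh.py
python3 - <<'E'
import cv2,numpy as np,glob
f=sorted(glob.glob('pics/scene_*.png'))[-1]; g=sorted(glob.glob('pics/top_*.png'))[-1]
a=cv2.imread(f)[130:270,170:320]; b=cv2.imread(g)[180:290,200:320]
cv2.imwrite('pics/v10.png',np.hstack([cv2.resize(a,(400,400)),cv2.resize(b,(400,400))]))
E
```

```text
34.1 [0.47607245 0.18233648 0.22819877] 7.999334782361984 0.018402731334083242 [ 0.30399437 -0.60528295 -0.64921132]
scene white (193, 223, 9, 7) [array([197., 226.]), array([5.7, 7.1]), np.float64(45.0)]
scene white (257, 212, 7, 4) [array([260. , 213.5]), array([6.7, 1.8]), np.float64(26.6)]
scene white (202, 212, 5, 6) [array([203.8, 214.3]), array([0.6, 6.4]), np.float64(38.7)]
scene white (289, 175, 9, 3) [array([293., 176.]), array([2., 8.]), np.float64(90.0)]
scene white (253, 171, 6, 3) [array([255.4, 172.3]), array([1.8, 4.9]), np.float64(63.4)]
scene white (190, 170, 110, 115) [array([244.5, 227. ]), array([114., 109.]), np.float64(90.0)]
scene blue (231, 170, 6, 9) [array([233.3, 173.7]), array([2.8, 8.9]), np.float64(18.4)]
```

```bash
cat > pj.py <<'E'
from two import *
def proj(c,P):
    p=c['R'].T@(np.array(P)-c['o']); r=p[:2]/p[2]; r=r*(1+c['k1']*(r@r)); K=np.array(c['camera_matrix']); return K[:2,:2]@r+K[:2,2]
def diff(n,roi,zs,base,side=1):
    s=arm.observe(); c=cam(n); t=s['tool_pos']; x0,y0,x1,y1=roi
    for z in zs: print(n,'vertical at z',z,proj(c,[t[0],t[1],z]).round(1))
    im=c['img'].astype(int); d=np.abs(im-cv2.imread(base).astype(int)).max(2)
    h=cv2.cvtColor(c['img'],cv2.COLOR_BGR2HSV)
    return c,im,d,h
E
python3 - <<'E'
from pj import *
for n,(x0,y0,x1,y1) in(('scene',(215,160,275,240)),('top',(235,190,300,260))):
    c,im,d,h=diff(n,(x0,y0,x1,y1),(.22,.18,.14,.105),f'pics/{n}0.png')
    V=h[...,2]; print(n,'\n'.join(str(y)+': '+' '.join(f'{V[y,x]:3d}' if d[y,x]>25 else '  .' for x in range(x0,x1,2)) for y in range(y0,y1,4)))
E
```

```text
scene vertical at z 0.22 [230.3 170.6]
scene vertical at z 0.18 [232.  182.6]
scene vertical at z 0.14 [233.7 194. ]
scene vertical at z 0.105 [235.1 203.7]
scene 160:  75  74  74  65  76  76  76  63  17  20  62  89   .   .   .   .   .   .   .   .   .   .   .   .   .   .   .   .   .   .
164:  68  75  83 104  77  76  75  71  33  40  59  73   .   .   .   .   .   .   .   .   .   .   .   .   .   .   .   .   .   .
168:   .   .   .   .  86  77  77  74  56  52  56  73   .   .   .   .   .   .   .   .   .   .   .   .   .   .   .   .   .   .
172:   .   .   .   . 112  78  76  75  60  43  52   .   .   .   .   .   .   .   .   .   .   .   .   .   .   .   .   .   .   .
176:   .   .   .   .   .   .   .  68  54  44 106   .   .   .   .   .   .   .   .   .   .   .   .   .   .   .   .   .   .   .
180:   .   .   .   .   .   . 123  84  69 102   .   .   .   .   .   .   .   .   .   .   .   .   .   .   .   .   .   .   .   .
184:   .   .   .   .   .   .  91  83  89   .   .   .   .   .   .   .   .   .   .   .   .   .   .   .   .   .   .   .   .   .
188:   .   .   .   .   . 101  82  82   .   .   .   .   .   .  
[... 3481 characters left out ...]
  .   .   .   .
242: 166 123   .   .   .   .   .   .   .   .   .  68  71  73  70  66  68  66  72  69  67  67  66   .   .   .   .   .   .   .   .   .   .
246: 160   .   .   .   .   .   .   .   .  66  65  75  69  63  71  68  66  69  70  73  75   .   .   .   .   .   .   .   .   .   .   .   .
250:   .   .   .   .   .   .   .   .   .   .  56  72  68  72  72  65  69  65  67  68  69   .   .   .   .   . 127 117   .   .   .   .   .
254:   .   .   .   .   .   .   .   .   .   .  68  63  60  62  57  61  61  59  61  62   .   .   .   .   .   . 122 123 125 125 126 122 123
258:  78   .   .   .   .   .   .   .   .  47  60  65  58  66  57  54  64  58  64  60   .   .   .   .   .   .   .   .   .   .   .   . 122
```

Run:
```python
from h import *
a=cam('scene')['img'][140:240,180:310]; b=cam('top')['img'][180:280,200:330]; w=cam('wrist')['img']
L=np.vstack([cv2.resize(x,(390,300),interpolation=cv2.INTER_CUBIC) for x in(a,b)])
cv2.imwrite('pics/v10.png',np.hstack([L,cv2.resize(w[:, 120:],(400,400)).__array__() if 0 else np.vstack([cv2.resize(w,(400,300)),np.zeros((300,400,3),np.uint8)])]))
```

```text
(no output)
```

View pics/v10.png

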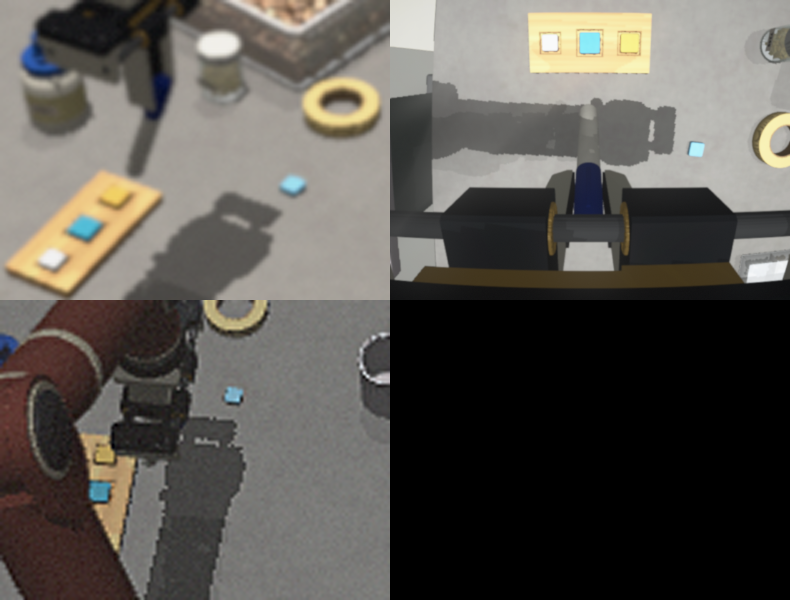

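The picture shows the tile in its seat and the marker hanging steeply. The blue end is in the jaws; the lower end is at scene (226,197) and wrist (317,176), leaning towards the board. I'll triangulate that end.

Run:
```python
from pj import *
A=[];B=[]
s=arm.observe(); t=s['tool_pos']
for n,uv in(('scene',(225.5,196.5)),('wrist',(317,178))):
    c=cam(n); d=ray(c,uv)[0]; d/=np.linalg.norm(d); M=np.eye(3)-np.outer(d,d); A.append(M);B.append(M@c['o'])
P=np.linalg.lstsq(np.vstack(A),np.hstack(B),rcond=None)[0]; g=t+[0,0,-.005]
print(s['time_s'],t,P,P-g,np.linalg.norm(P-g),np.degrees(np.arctan2(np.linalg.norm((P-g)[:2]),g[2]-P[2])))
# cup: rim ellipse refine by bright rim in both views
for n,uv in(('top',(329.6,199.6)),('scene',(339.4,194.7))): print(onz(cam(n),uv,.095))
Y=np.radians(s['eef_rot'][2]); x=np.array([np.cos(Y),np.sin(Y)]); y=np.array([np.sin(Y),-np.cos(Y)])
d=np.array([.6857,-.018])-P[:2]; print('tip to cup units',d@x/.025,d@y/.025)
d=np.array([.6857,-.018])-t[:2]; print('tcp to cup units',d@x/.025,d@y/.025)
```

```text
34.45 [0.47314978 0.18815123 0.22416052] [0.46960262 0.22086203 0.11623821] [-0.00354716  0.03271079 -0.10292231] 0.10805360243721755 17.728216978895244
[[ 0.68586859 -0.01623787  0.095     ]]
[[ 0.68563668 -0.01933418  0.095     ]]
tip to cup units -10.725336516373535 7.139481145055072
tcp to cup units -9.410290938658536 7.192211649777449
```

{"method": "move_arm", "body": {
  "plan": "0 0 -0.8 0;-0.94 0.65 0 0;-0.94 0.65 0 0;-0.94 0.65 0 0;-0.94 0.65 0 0"
}}

```text
time_s: 35.15
tool_pos: [0.5524, 0.1031, 0.2448]
eef_rot: [-180.0, -0.0, 98.4]
contact_force: [0.6, 0.9, -0.7]
opening: 0.0183
finger_force: 8.0
```

{"method": "move_arm", "body": {
  "plan": "-0.94 0.65 0 0;-0.94 0.65 0 0;-0.94 0.65 0 0;-0.94 0.65 0 0;-0.94 0.65 0 0"
}}

```text
time_s: 35.65
tool_pos: [0.6499, -0.0014, 0.2445]
eef_rot: [-180.0, -0.0, 98.4]
contact_force: [1.1, 0.8, -0.3]
opening: 0.0181
finger_force: 8.0
```

{"method": "move_arm", "body": {
  "plan": "-0.45 0.35 0 0;-0.44 0.32 0 0;0 0 0 0;0 0 0 0;0 0 0 0"
}}

```text
time_s: 36.15
tool_pos: [0.6687, -0.0192, 0.2448]
eef_rot: [-180.0, -0.1, 98.4]
contact_force: [-0.3, 0.8, -0.7]
opening: 0.0188
finger_force: 8.0
```

Run:
```python
from pj import *
s=arm.observe(); t=s['tool_pos']; c=cam('wrist'); im=c['img']; cv2.imwrite('pics/w11.png',im)
print(s['time_s'],t,s['eef_rot'],s['q'])
Y=np.radians(s['eef_rot'][2]); x=np.array([np.cos(Y),np.sin(Y)]); y=np.array([np.sin(Y),-np.cos(Y)])
d=np.array([.6857,-.018])-t[:2]; print('cup rel tcp mm',d@x*1000,d@y*1000)
# predicted tip / rim pixels in wrist
tip=[t[0]+x[0]*.036,t[1]+x[1]*.036,t[2]-.119]; print('tip pred',proj(c,tip))
for a in range(0,360,45): print(a,proj(c,[.6857+.0345*np.cos(np.radians(a)),-.018+.0345*np.sin(np.radians(a)),.095]).round(0),end=' ')
V=cv2.cvtColor(im,cv2.COLOR_BGR2GRAY)
print(); print('\n'.join(str(v)+': '+' '.join(f'{V[v,u]:3d}' for u in range(190,450,8)) for v in range(90,300,10)))
```

```text
36.15 [ 0.66865524 -0.0191852   0.24476498] [-1.79966249e+02 -5.55419807e-02  9.84485393e+01] [-17.23346335  39.44430652  32.73489791  77.38364183 -21.57926744
  69.39283086  25.55928034]
cup rel tcp mm -1.3318938388567205 17.033925857920554
tip pred [317.84952773 174.36269814]
0 [387. 227.] 45 [380. 192.] 90 [349. 174.] 135 [313. 182.] 180 [294. 213.] 225 [304. 247.] 270 [334. 264.] 315 [368. 256.] 
90: 112 112 110 111 158 186 185 187 185 186 186 183 184 186 185 187 186 187 189 188 189 186 187 189 186 187 187 190 186 184 184 191 189
100: 110 110 110 109 109 109 137 186 182 187 184 184 187 186 187 187 189 190 190 190 189 190 188 189 186 190 190 189 190 187 185 190 187
110: 109 107 108 109 108 109 109 109 107 141 183 186 185 184 187 186 187 189 188 187 186 189 189 188 189 190 190 190 190 189 184 190 187
120: 106 107 110 109 108 108 106 107 106 108 111 118 183 184 183 184 187 188 190 189 187 186 185 189 189 188 191 187 187 187 188 190 191
130: 107 109 109 108 108 107 107 107 109 107 110 112 112 114 166 185 184 186 186 189 188 188 190 188 186 187 189 189 190 186 187 189 189
140: 110 110
[... 1479 characters left out ...]
142 148 246 243
250: 174 174 186 176 177 177 175 184 189 186 176 175 174 179 108 113 117 112 104  90  90  89  91 151 112 111 189 191 187 174 167 248 249
260: 187 188 188 188 193 191 189 189 190 186 185 190 189 191 109  86  64  94 110 170 169 156 144 132 126 131 190 192 179 175 215 248 249
270: 189 192 189 189 188 187 190 188 188 191 188 187 178 191  42  43  40  41  41 188 178 188 190 188 185 185 189 193 177 171 228 248 248
280: 190 190 188 188 190 187 185 188 187  95  89  89  88  64  41  40  39  39  37  38  87  87  87 105 184 187 190 189 188 178 231 248 252
290: 191 189 186 186 190 186 186 188 118  88  88  87  86  51  39  39  36  37  37  33  84  86  87  88 165 186 186 190 187 173 158 240 240
```

The cup rim in the wrist view matches the prediction (columns 294–390, rows 170–264), so the cup position is confirmed. Correcting, then lowering.

{"method": "move_arm", "body": {
  "plan": "-0.46 0.34 0 0;-0.46 0.34 0 0;0 0 0 0;0 0 0.2 0;0 0 0.4 0"
}}

```text
time_s: 36.7
tool_pos: [0.6893, -0.0395, 0.2302]
eef_rot: [179.9, -0.0, 98.4]
contact_force: [0.4, -0.0, 0.2]
opening: 0.0183
finger_force: 8.0
```

```bash
cat > cu.py <<'E'
from pj import *
s=arm.observe(); t=s['tool_pos']; c=cam('wrist')
Y=np.radians(s['eef_rot'][2]); x=np.array([np.cos(Y),np.sin(Y)]); y=np.array([np.sin(Y),-np.cos(Y)])
d=np.array([.6857,-.018])-t[:2]; print(s['time_s'],t,'cup rel tcp mm',d@x*1000,d@y*1000,s['contact_force'],s['finger_force'])
E
python3 cu.py
```

```text
36.7 [ 0.68928666 -0.03954917  0.23021784] cup rel tcp mm 21.84228274759242 -0.3814470932774912 [ 0.41652031 -0.03950873  0.19877258] 8.000197559595108
```

{"method": "move_arm", "body": {
  "plan": "0 0 0.7 0;0 0 0.8 0;0 0 0.8 0;0 0 0.8 0;0 0 0.4 0"
}}

```text
time_s: 37.25
tool_pos: [0.6876, -0.0394, 0.1398]
eef_rot: [-179.8, -0.1, 98.4]
contact_force: [0.0, 0.4, 0.3]
opening: 0.0181
finger_force: 8.0
```

```bash
python3 cu.py
```

```text
37.25 [ 0.68760164 -0.03935662  0.13977463] cup rel tcp mm 21.404885389377487 1.2459742611050142 [0.00113547 0.4166326  0.32395796] 8.00020381808281
```

{"method": "move_arm", "body": {
  "plan": "0 0 0.2 0;0 0 0.1 0;0 0 0 0;0 0 0 0;0 0 0 0"
}}

```text
time_s: 37.8
tool_pos: [0.6896, -0.0408, 0.1356]
eef_rot: [179.9, 0.0, 98.4]
contact_force: [0.5, 0.8, 0.5]
opening: 0.0182
finger_force: 8.0
```

{"method": "move_arm", "body": {
  "plan": "0 0 0 0;0 0 0 0;0 0 0 0;0 0 -0.5 0;0 0 -1 0",
  "claw": -0.1
}}

```text
time_s: 38.3
tool_pos: [0.688, -0.0402, 0.1713]
eef_rot: [-179.7, -0.1, 98.4]
contact_force: [0.3, 0.7, 0.1]
opening: 0.05
finger_force: 0.0
```

{"method": "move_arm", "body": {
  "plan": "0 0 -1 0;0 0 -1 0;0 0 -0.6 0;0 0 0 0;0 0 0 0"
}}

```text
time_s: 38.8
tool_pos: [0.6891, -0.0407, 0.2377]
eef_rot: [180.0, -0.0, 98.4]
contact_force: [-0.8, -0.4, 0.4]
opening: 0.051
finger_force: 0.0
```

```bash
python3 cu.py
python3 - <<'E'
from two import *
tri(blue,dict(top=(300,170,360,230),scene=(310,140,380,235)))
# brush from top
c=cam('top'); h=cv2.cvtColor(c['img'],cv2.COLOR_BGR2HSV); S=h[...,1]
blobs(c,(S>70).astype(np.uint8)*255,(352,270,410,304),.006)
for n,uv in(('top',(329.6,199.6)),('scene',(339.4,194.7))): pass
E
```

```text
38.8 [ 0.68911423 -0.04069789  0.23765845] cup rel tcp mm 22.95311772859572 -0.07381551922272253 [-0.83883056 -0.41215805  0.35130686] 0.0
[('top', array([333., 202.]), (333, 202, 1, 1)), ('scene', array([347. , 193.5]), (343, 188, 9, 12))] P [678.8 -38.7 109.6]
 px [398. 296.] xy [ 412.5 -342.5] size [25.3  8.6] ang 75.8
 px [375. 283.] xy [ 437.1 -249. ] size [123.3  10.4] ang 75.7
```

The marker is in the cup (blue end at z ≈ 110 mm). Now the brush.

{"method": "move_arm", "body": {
  "plan": "-0.75 -0.96 0 0;-0.75 -0.96 0 0;-0.75 -0.96 0 0;-0.75 -0.96 0 0;-0.75 -0.96 0 0"
}}

```text
time_s: 39.5
tool_pos: [0.5829, -0.1516, 0.2367]
eef_rot: [-179.9, -0.0, 98.4]
contact_force: [0.1, 1.0, 0.3]
opening: 0.0509
finger_force: 0.0
```

{"method": "move_arm", "body": {
  "plan": "-0.75 -0.96 0 0;-0.75 -0.96 0 0;-0.75 -0.96 0 0;-0.75 -0.96 0 0;-0.75 -0.96 0 0"
}}

```text
time_s: 40.0
tool_pos: [0.4779, -0.2617, 0.2369]
eef_rot: [-179.9, -0.0, 98.4]
contact_force: [-0.0, -0.5, 0.4]
opening: 0.0513
finger_force: 0.0
```

{"method": "move_arm", "body": {
  "plan": "-0.75 -0.96 0.6 0;-0.75 -0.96 0.6 0;-0.75 -0.96 0.6 0;0 0 0.5 0.95;0 0 0 0.95"
}}

```text
time_s: 40.5
tool_pos: [0.4139, -0.3273, 0.178]
eef_rot: [-179.8, -0.1, 82.7]
contact_force: [1.0, 0.6, 0.4]
opening: 0.0509
finger_force: 0.0
```

```bash
cat > br.py <<'E'
from m import *
s=arm.observe(); t=s['tool_pos']; c=cam('wrist'); h=cv2.cvtColor(c['img'],cv2.COLOR_BGR2HSV); H,S,V=cv2.split(h)
cv2.imwrite('pics/br.png',c['img']); print(s['time_s'],t,s['eef_rot'],s['q'].round(0),s['opening'])
print('red');blobs(c,((S>100)&((H<8)|(H>172))).astype(np.uint8)*255,(0,0,640,340),.006,40)
print('tan');blobs(c,((S>60)&(H>10)&(H<28)).astype(np.uint8)*255,(0,0,640,340),.006,25)
E
python3 br.py
```

```text
40.5 [ 0.41386264 -0.32734273  0.17799125] [-1.79773473e+02 -1.19143253e-01  8.26651561e+01] [ 12.  32.  37. 106. -24.  50.  53.] 0.050883064562387975
red
 px [337. 106.] xy [ 437.9 -250.8] size [126.6  10.6] ang 73.7
tan
 px [463. 332.] xy [ 524.3 -445.7] size [16.2 23.3] ang 81.8
 px [172. 333.] xy [ 274.3 -414.2] size [16.3 24.2] ang 83.9
 px [319. 233.] xy [ 411.8 -345.7] size [25.6 10.5] ang 76.8
```

{"method": "move_arm", "body": {
  "plan": "0.26 0.15 0 0;0 0 1 1;0 0 1 0;0 0 1 0;0 0 1 0"
}}

```text
time_s: 41.05
tool_pos: [0.4217, -0.3204, 0.0792]
eef_rot: [179.9, -0.0, 75.5]
contact_force: [0.5, 0.1, -0.4]
opening: 0.0514
finger_force: 0.0
```

{"method": "move_arm", "body": {
  "plan": "0 0 1 0;0 0 0.9 0;0 0 0.6 0;0 0 0 0;0 0 0 0"
}}

```text
time_s: 41.55
tool_pos: [0.4212, -0.3211, 0.0177]
eef_rot: [180.0, -0.0, 75.3]
contact_force: [0.5, -0.7, 0.5]
opening: 0.0514
finger_force: 0.0
```

```bash
python3 br.py
```

```text
41.55 [ 0.42122952 -0.32109243  0.01771245] [ 1.79970840e+02 -4.93617687e-03  7.53011266e+01] [ 18.  45.  26. 113. -38.  31.  57.] 0.051379661513797616
red
 px [312. 135.] xy [ 434.6 -262.2] size [105.  11.] ang 74.7
tan
 px [463. 332.] xy [ 478.5 -355.2] size [ 8.8 12. ] ang 74.2
 px [311. 330.] xy [ 414.1 -337.8] size [ 8.7 10.9] ang 75.4
 px [172. 333.] xy [ 354.3 -322.7] size [ 8.8 12.3] ang 76.4
```

{"method": "move_arm", "body": {
  "plan": "0 -0.1 0.15 0;0 0 0 0;0 0 0 0;0 0 0 0;0 0 0 0",
  "claw": 1,
  "grip_force": 10
}}

```text
time_s: 42.1
tool_pos: [0.4183, -0.3207, 0.0139]
eef_rot: [180.0, 0.0, 75.2]
contact_force: [0.1, -0.9, -0.1]
opening: 0.0156
finger_force: 0.0
```

{"method": "move_arm", "body": {
  "plan": "0 0 0 0;0 0 0 0;0 0 -0.3 0;0 0 -0.5 0;0 0 -1 0"
}}

```text
time_s: 42.6
tool_pos: [0.4174, -0.32, 0.0588]
eef_rot: [-179.8, -0.1, 75.2]
contact_force: [-0.0, 0.2, 1.5]
opening: 0.0118
finger_force: 10.0
```

```bash
python3 br.py
```

```text
42.6 [ 0.41738333 -0.31999333  0.05877992] [-1.79845427e+02 -5.97017853e-02  7.51600810e+01] [ 16.  42.  30. 112. -35.  35.  54.] 0.011813250750778617
red
 px [318. 136.] xy [ 432.2 -264.7] size [132.6  13.7] ang 74.8
tan
 px [317. 332.] xy [ 406.6 -359. ] size [ 9. 13.] ang 75.3
 px [356. 332.] xy [ 427.1 -363.9] size [10.3  5.4] ang 76.5
 px [279. 332.] xy [ 386.6 -353.2] size [10.3  6. ] ang 73.8
```

{"method": "move_arm", "body": {
  "plan": "0 0 0 -0.96;0 0 0 -0.96;0 0 0 -0.96;1 0.3 0 0;1 0.3 0 0"
}}

```text
time_s: 43.15
tool_pos: [0.4259, -0.2697, 0.0596]
eef_rot: [179.9, 0.1, 98.1]
contact_force: [0.2, 0.6, 0.2]
opening: 0.0118
finger_force: 10.0
```

{"method": "move_arm", "body": {
  "plan": "1 0.3 0 0;1 0.3 0 0;1 0.3 0 0;1 0.3 0 0;1 0.3 0 0"
}}

```text
time_s: 43.65
tool_pos: [0.4456, -0.1392, 0.0595]
eef_rot: [179.9, 0.0, 98.2]
contact_force: [-0.9, -0.6, -0.9]
opening: 0.0116
finger_force: 10.0
```

{"method": "move_arm", "body": {
  "plan": "1 0.3 0 0;1 0.3 0 0;1 0.3 0 0;1 0.3 0 0;1 0.3 0 0"
}}

```text
time_s: 44.15
tool_pos: [0.4649, -0.0099, 0.0595]
eef_rot: [179.9, 0.0, 98.2]
contact_force: [-0.7, 0.6, 0.0]
opening: 0.0119
finger_force: 10.0
```

{"method": "move_arm", "body": {
  "plan": "1 0.3 0 0;1 0.3 0.2 0;1 0.3 0.5 0;0.6 0.3 0.6 0;0 0 0.45 0"
}}

```text
time_s: 44.65
tool_pos: [0.482, 0.0857, 0.0147]
eef_rot: [179.9, -0.1, 98.5]
contact_force: [-0.6, -0.2, -0.5]
opening: 0.0118
finger_force: 10.0
```

```bash
python3 br.py
```

```text
44.65 [0.48202535 0.085745   0.01465813] [ 1.79903475e+02 -8.92262149e-02  9.85390607e+01] [-28.  43.  23. 119. -40.  25.  35.] 0.011754276626153227
red
 px [318. 137.] xy [473.1 145. ] size [ 11.2 104.4] ang 8.5
tan
 px [317. 332.] xy [484.1  68.9] size [10.7  7.1] ang 8.5
 px [356. 332.] xy [500.6  71.8] size [4.3 8.1] ang 9.9
 px [279. 332.] xy [468.1  66.9] size [4.7 8.1] ang 7.2
```

{"method": "move_arm", "body": {
  "plan": "0.6 0 0.02 0;0.6 0 0 0;0.2 0 0 0;0.1 0 0 0;0.1 0 0 0"
}}

```text
time_s: 45.2
tool_pos: [0.4758, 0.1207, 0.0148]
eef_rot: [180.0, 0.1, 98.1]
contact_force: [-0.2, 0.3, -0.1]
opening: 0.0119
finger_force: 10.0
```

{"method": "move_arm", "body": {
  "plan": "0.05 0 0 0;0.05 0 0 0;0 0 0 0;0 0 0 0;0 0 0 0"
}}

```text
time_s: 45.7
tool_pos: [0.4751, 0.1244, 0.0144]
eef_rot: [-180.0, 0.0, 98.2]
contact_force: [-0.0, 0.0, 0.1]
opening: 0.0116
finger_force: 10.0
```

{"method": "move_arm", "body": {
  "plan": "0.06 0 0 0;0.06 0 0 0;0.04 0 0 0;0 0 0 0;0 0 0 0"
}}

```text
time_s: 46.2
tool_pos: [0.4753, 0.1249, 0.0146]
eef_rot: [179.9, 0.3, 98.1]
contact_force: [0.1, -6.6, -0.0]
opening: 0.0118
finger_force: 10.0
```

{"method": "move_arm", "body": {
  "plan": "0.12 0 -0.95 0;0.28 0 -0.92 0;0.44 0 -0.85 0;0.58 0 -0.76 0;0 0 0 0"
}}

```text
time_s: 46.7
tool_pos: [0.4712, 0.1641, 0.1038]
eef_rot: [179.7, 0.0, 98.4]
contact_force: [-0.0, -3.5, 3.9]
opening: 0.0114
finger_force: 10.0
```

{"method": "move_arm", "body": {
  "plan": "0.7 0 -0.65 0;0.8 0 -0.52 0;0.88 0 -0.37 0;0.5 0 -0.12 0;0 0 0 0"
}}

```text
time_s: 47.2
tool_pos: [0.4596, 0.2373, 0.1439]
eef_rot: [179.9, -0.1, 98.5]
contact_force: [-0.1, -1.4, 5.8]
opening: 0.0116
finger_force: 10.0
```

{"method": "move_arm", "body": {
  "plan": "0.43 0 -0.1 0;0.4 0 -0.04 0;0 0 0 0;0 0 -0.5 0;0 0 -1 0"
}}

```text
time_s: 47.7
tool_pos: [0.4544, 0.2551, 0.1829]
eef_rot: [-179.7, 0.1, 98.2]
contact_force: [0.2, 0.5, 0.3]
opening: 0.0115
finger_force: 10.0
```

{"method": "move_arm", "body": {
  "plan": "0 0 -1 0;0 0 -0.8 0;0 0 -0.4 0;0 0 0 0;0 0 0 0"
}}

```text
time_s: 48.2
tool_pos: [0.4555, 0.2554, 0.2382]
eef_rot: [-179.9, 0.0, 98.2]
contact_force: [0.4, 0.1, -0.4]
opening: 0.012
finger_force: 10.0
```

```bash
cat > bt.py <<'E'
from pj import *
s=arm.observe(); t=s['tool_pos']; print(s['time_s'],t,s['eef_rot'][2],s['finger_force'])
Y=np.radians(s['eef_rot'][2]); x=np.array([np.cos(Y),np.sin(Y),0])
red=lambda h:((h[...,1]>90)&((h[...,0]<8)|(h[...,0]>172)))
for n in('wrist','scene'):
    c=cam(n); cv2.imwrite(f'pics/bt_{n}.png',c['img']); h=cv2.cvtColor(c['img'],cv2.COLOR_BGR2HSV); m=red(h).astype(np.uint8)*255
    for th in(0,10,20,30):
        a=np.radians(th); print(n,th,'pred butt',proj(c,t+[0,0,-.005]+.137*(np.sin(a)*x-[0,0,np.cos(a)])).round(1))
    for k in cv2.findContours(m,cv2.RETR_EXTERNAL,cv2.CHAIN_APPROX_NONE)[0]:
        b=cv2.boundingRect(k)
        if len(k)>14 and (n=='wrist' or (180<b[0]<420 and b[1]<260)): print(n,b,[np.round(q,1) for q in cv2.minAreaRect(k)])
E
python3 bt.py
```

```text
48.2 [0.45551685 0.25540337 0.23822635] 98.21612834537217 9.999827295541763
wrist 0 pred butt [318.1 220.5]
wrist 10 pred butt [318.1 188. ]
wrist 20 pred butt [318.1 155.3]
wrist 30 pred butt [318.1 122.4]
wrist (308, 219, 20, 91) [array([317.5, 264. ]), array([90., 19.]), np.float64(90.0)]
scene 0 pred butt [213.1 200.1]
scene 10 pred butt [206.2 197. ]
scene 20 pred butt [199.4 193. ]
scene 30 pred butt [192.8 188. ]
scene (209, 165, 4, 29) [array([210.5, 179. ]), array([ 3., 28.]), np.float64(0.0)]
```

The brush hangs almost vertical (butt at wrist row 219 against 220.5 predicted for 0°). I'll raise it and carry it to the cup.

{"method": "move_arm", "body": {
  "plan": "0 0 -1 0;-0.6 0.4 -0.7 0;-0.95 0.66 0 0;-0.95 0.66 0 0;-0.95 0.66 0 0"
}}

```text
time_s: 48.8
tool_pos: [0.5276, 0.178, 0.2804]
eef_rot: [-179.9, 0.0, 98.2]
contact_force: [0.1, -0.3, 0.1]
opening: 0.0116
finger_force: 10.0
```

{"method": "move_arm", "body": {
  "plan": "-0.95 0.66 0 0;-0.95 0.66 0 0;-0.95 0.66 0 0;-0.95 0.66 0 0;-0.95 0.66 0 0"
}}

```text
time_s: 49.3
tool_pos: [0.6263, 0.0721, 0.2799]
eef_rot: [-179.9, -0.0, 98.2]
contact_force: [0.6, 0.7, -1.1]
opening: 0.0116
finger_force: 10.0
```

{"method": "move_arm", "body": {
  "plan": "-0.95 0.66 0 0;-0.95 0.66 0 0;-0.95 0.66 0 0;-0.5 0.4 0 0;0 0 0 0"
}}

```text
time_s: 49.8
tool_pos: [0.6971, -0.0046, 0.2792]
eef_rot: [-179.8, 0.1, 98.0]
contact_force: [-1.3, 0.4, -0.1]
opening: 0.0113
finger_force: 10.0
```

```bash
cat > bc.py <<'E'
from pj import *
s=arm.observe(); t=s['tool_pos']; c=cam('wrist'); h=cv2.cvtColor(c['img'],cv2.COLOR_BGR2HSV); cv2.imwrite('pics/bc.png',c['img'])
Y=np.radians(s['eef_rot'][2]); x=np.array([np.cos(Y),np.sin(Y),0]); y=np.array([np.sin(Y),-np.cos(Y),0])
C=np.array([.6857,-.018,0]); d=C-t; print(s['time_s'],t,s['contact_force'],'cup rel tcp',(d@x*1000).round(1),(d@y*1000).round(1))
print('rim', [proj(c,C+.0345*v+[0,0,.095]).round(0) for v in(x,-x,y,-y)],'butt pred',proj(c,t-[0,0,.142]).round(0))
red=((h[...,1]>90)&((h[...,0]<8)|(h[...,0]>172)))
for nm,m in(('blue',blue(h)),('red',red)):
    for k in cv2.findContours(m.astype(np.uint8)*255,cv2.RETR_EXTERNAL,cv2.CHAIN_APPROX_NONE)[0]:
        if len(k)>25: print(nm,cv2.boundingRect(k),[np.round(q,1) for q in cv2.minAreaRect(k)])
for z in(.10,.12):
    m=blue(h); k=max(cv2.findContours(m*255,cv2.RETR_EXTERNAL,cv2.CHAIN_APPROX_NONE)[0],key=cv2.contourArea)
    print('blue ctr @',z,onz(c,k[:,0].mean(0),z)[0].round(4))
E
python3 bc.py
python3 - <<'E'
import sys; sys.path.insert(0,'.')
from two import *
tri(blue,dict(top=(300,170,360,230),scene=(310,140,380,235)))
E
```

```text
49.8 [ 0.69706242 -0.00460766  0.27921624] [-1.31761097  0.4006893  -0.14373305] cup rel tcp -11.7 -13.1
rim [array([302., 180.]), array([303., 262.]), array([345., 222.]), array([260., 222.])] butt pred [318. 220.]
blue (288, 251, 18, 30) [array([296.5, 265.5]), array([29., 17.]), np.float64(90.0)]
red (307, 219, 21, 91) [array([317., 264.]), array([20., 90.]), np.float64(0.0)]
blue ctr @ 0.1 [ 0.6872 -0.0528  0.1   ]
blue ctr @ 0.12 [ 0.6873 -0.0458  0.12  ]
[('top', array([338., 196.]), (336, 195, 5, 3)), ('scene', array([347., 193.]), (343, 187, 9, 13))] P [698.5 -41.5 105.8]
```

{"method": "move_arm", "body": {
  "plan": "-0.25 0.16 0 0;0 0 0 0;0 0 0.5 0;0 0 0.8 0;0 0 0.5 0"
}}

```text
time_s: 50.45
tool_pos: [0.7008, -0.0063, 0.2342]
eef_rot: [-179.9, -0.1, 98.2]
contact_force: [-0.2, 0.8, -0.0]
opening: 0.0115
finger_force: 10.0
```

```bash
python3 bc.py
```

```text
50.45 [ 0.70082855 -0.00627462  0.23418262] [-0.16044613  0.78041    -0.04659827] cup rel tcp -9.4 -16.7
rim [array([294., 187.]), array([296., 280.]), array([343., 235.]), array([247., 234.])] butt pred [318. 221.]
blue (282, 249, 22, 24) [array([292.5, 260.5]), array([23., 21.]), np.float64(90.0)]
red (307, 219, 21, 91) [array([317., 264.]), array([90., 20.]), np.float64(90.0)]
blue ctr @ 0.1 [ 0.6869 -0.0359  0.1   ]
blue ctr @ 0.12 [ 0.6872 -0.0291  0.12  ]
```

{"method": "move_arm", "body": {
  "plan": "0 0 0.6 0;0 0 0.7 0;0 0 0.7 0;0 0 0.6 0;0 0 0.4 0"
}}

```text
time_s: 51.0
tool_pos: [0.7013, -0.0067, 0.1599]
eef_rot: [-179.9, -0.0, 98.2]
contact_force: [-1.0, -0.2, -0.5]
opening: 0.0117
finger_force: 10.0
```

```bash
python3 bc.py
```

```text
51.0 [ 0.70129805 -0.00673573  0.15992571] [-0.96016864 -0.17563294 -0.47525286] cup rel tcp -8.9 -17.0
rim [array([285., 207.]), array([288., 326.]), array([350., 269.]), array([224., 269.])] butt pred [318. 221.]
red (307, 219, 22, 92) [array([317.5, 264.5]), array([91., 21.]), np.float64(90.0)]Traceback (most recent call last):
  File "bc.py", line 11, in <module>
    m=blue(h); k=max(cv2.findContours(m*255,cv2.RETR_EXTERNAL,cv2.CHAIN_APPROX_NONE)[0],key=cv2.contourArea)
                 ~~~^^^^^^^^^^^^^^^^^^^^^^^^^^^^^^^^^^^^^^^^^^^^^^^^^^^^^^^^^^^^^^^^^^^^^^^^^^^^^^^^^^^^^^^^
ValueError: max() iterable argument is empty
```

{"method": "move_arm", "body": {
  "plan": "0 0 0.15 0;0 0 0.1 0;0 0 0 0;0 0 0 0;0 0 0 0"
}}

```text
time_s: 51.55
tool_pos: [0.7021, -0.0072, 0.1557]
eef_rot: [179.9, 0.0, 98.2]
contact_force: [0.5, 0.4, 0.3]
opening: 0.0116
finger_force: 10.0
```

{"method": "move_arm", "body": {
  "plan": "0 0 0 0;0 0 0 0;0 0 0 0;0 0 0 0;0 0 -0.4 0",
  "claw": 0.2
}}

```text
time_s: 52.05
tool_pos: [0.7008, -0.0068, 0.1639]
eef_rot: [-179.8, -0.0, 98.2]
contact_force: [0.1, 0.1, 0.5]
opening: 0.0368
finger_force: 0.0
```

{"method": "move_arm", "body": {
  "plan": "0 0 -0.6 0;0 0 -1 0;0 0 -1 0;0 0 -1 0;0 0 -0.8 0"
}}

```text
time_s: 52.55
tool_pos: [0.7023, -0.0076, 0.2788]
eef_rot: [179.8, 0.1, 98.2]
contact_force: [-0.8, -0.1, 0.1]
opening: 0.0371
finger_force: 0.0
```

```bash
python3 bc.py
python3 - <<'E'
from two import *
R=dict(top=(300,150,370,230),scene=(310,110,390,235))
tri(lambda h:((h[...,1]>90)&((h[...,0]<8)|(h[...,0]>172))).astype(np.uint8),R)
tri(lambda h:((h[...,1]>60)&(h[...,0]>10)&(h[...,0]<28)).astype(np.uint8),R)
tri(blue,R)
E
```

```text
52.55 [ 0.70232777 -0.00764602  0.27882922] [-0.80888672 -0.13363795  0.06148718] cup rel tcp -7.9 -17.9
rim [array([294., 176.]), array([296., 258.]), array([337., 218.]), array([253., 218.])] butt pred [317. 220.]
blue (281, 262, 17, 15) [array([289., 269.]), array([16., 14.]), np.float64(0.0)]
red (307, 187, 12, 76) [array([312.5, 224.5]), array([11., 75.]), np.float64(0.0)]
blue ctr @ 0.1 [ 0.6868 -0.0608  0.1   ]
blue ctr @ 0.12 [ 0.6871 -0.0535  0.12  ]
scene none
[('top', array([341.5, 189. ]), (340, 187, 4, 5)), ('scene', array([345.5, 121. ]), (343, 118, 6, 7))] P [552.8 -98.7 431.3]
[('top', array([338.5, 196. ]), (337, 195, 4, 3)), ('scene', array([347. , 193.5]), (343, 188, 9, 12))] P [698.5 -42.6 105. ]
```

Run:
```python
from pj import *
c=cam('wrist'); print('butt@floor',onz(c,[(312,187)],.008)); 
for z in(.11,.12,.13): print('red top',z,onz(c,[(312,262)],z))
for _ in range(2):
    c=cam('wrist'); h=cv2.cvtColor(c['img'],cv2.COLOR_BGR2HSV)
    k=cv2.findContours((((h[...,1]>60)&(h[...,0]>8)&(h[...,0]<28)).astype(np.uint8)*255)[:340],cv2.RETR_EXTERNAL,cv2.CHAIN_APPROX_NONE)[0]
    print([cv2.boundingRect(q) for q in k if len(q)>20])
c=cam('top'); h=cv2.cvtColor(c['img'],cv2.COLOR_BGR2HSV)
for nm,z in(('tile',.016),):
    blobs(c,((h[...,1]>90)&(h[...,0]>85)&(h[...,0]<110)).astype(np.uint8)*255,(215,220,250,270),z)
blobs(c,((h[...,1]>110)&(h[...,0]>85)&(h[...,0]<110)).astype(np.uint8)*255,(262,200,292,220),.008,5)
s=cam('scene')['img'].astype(int); s0=cv2.imread('pics/scene0.png').astype(int); d=np.abs(s-s0).max(2)
print('scene diffs', {n:int((d[y0:y1,x0:x1]>40).sum()) for n,(x0,y0,x1,y1) in dict(cup=(325,200,352,224),smalltile=(268,194,290,210),tape=(278,162,312,188),glue=(184,148,212,186),jar_g=(242,148,264,174),jar_a=(402,207,430,242),tweez=(422,270,470,294),dish=(455,300,508,348)).items()})
```

```text
butt@floor [[ 0.69397217 -0.00240286  0.008     ]]
red top 0.11 [[ 0.70171361 -0.04559612  0.11      ]]
red top 0.12 [[ 0.701398   -0.04220797  0.12      ]]
red top 0.13 [[ 0.7010824  -0.03881983  0.13      ]]
[(415, 323, 21, 17), (199, 322, 22, 18), (306, 285, 14, 36), (384, 0, 68, 17)]
[(415, 323, 21, 17), (199, 322, 22, 18), (306, 285, 14, 36), (384, 0, 67, 17)]
 px [232. 243.] xy [457.1 299.9] size [24.9 24.9] ang 5.8
scene diffs {'cup': 66, 'smalltile': 0, 'tape': 0, 'glue': 155, 'jar_g': 0, 'jar_a': 0, 'tweez': 0, 'dish': 0}
```

```bash
python3 -c "
from rig import order; print(order.hand_in())"
```

```text
the job is handed in; nothing more can be done
None
```

I handed the job in at about 53 s of robot time: the tile is pressed into its seat, the marker and the brush (bristles up) stand in the cup, and the gripper is clear. The hand-in returned no verdict.

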